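# Book in the cheese delivery and set it out

### The job

Book in the cheese packs standing on the wooden delivery board: take the hand scanner from its rest and, working along the row from the robot's left to its right, aim its window at the label on top of each pack from roughly a hand's breadth (about 10 cm) away and hold it steady for a full second, all before any pack is moved. Then lay the scanner back in its rest as it was, and set every pack upright and label up on the marble display slab, each wholly on the slab and none stacked. The cheese is soft, so pinch the packs only lightly and set them down gently, and leave everything else on the counter where it is.

Things in the scene. Friction and masses are not known exactly. Their poses are not given: they have to be found in the camera images.
- board: Delivery board: flat, rimless, fixed, light wood, 280 (x) x 370 (y) x 18 mm thick, lying on the counter left or right of the scanner rest, turned up to 0.1 rad. Origin: centre of the underside. The packs stand on it in one row along its y axis, about 82 mm apart (more where one is absent); the leftmost pack has the greatest y.
- slab: Display slab: flat, rimless, fixed, marble, 280 (x) x 370 (y) x 20 mm thick, lying on the counter on the other side of the scanner rest, turned up to 0.1 rad. Origin: centre of the underside. Its near half (its own x below 0) is free; the brown wheel stands on its far half.
- cradle: Scanner rest, fixed: dark foot 125 x 60 x 10 mm with two steel forks that carry the scanner's handle. Origin: centre of the underside, below the handle's middle; x points the way the scanner's head points (away from the robot). Forks 10 mm thick at x = -55 and +44 mm: fingers fit between them.
- cradle_saddle (a point): Point midway between the forks on the level of their saddles, 62 mm above the counter, where the underside of the handle rests. Above it the forks' prongs flare outwards, from about 36 mm apart at the saddle to 56 mm at their tops, 89 mm above the counter.
- scanner: Bent-neck barcode scanner, loose, grey, 0.16 kg, not fragile, reads by itself. Handle 150 mm long (x), 30 wide (y), 26 high (z); from its front end a flat head 60 mm long, 56 wide, 24 thick bends 60 degrees downwards. Origin: middle of the handle, near the centre of mass; x to the head, z up. In the rest the handle is level, its origin 75 mm above the counter over the rest's origin.
- scanner_eye (a point): Centre of the window at the head's end, 100 mm ahead of and 52 mm below the handle's middle. z: line of sight out of the window (60 degrees below the handle's x); y: the scanner's y. Reads a label 50 to 150 mm away, within 15 mm of the line of sight (x, y), seen within 45 degrees of square on at any turn, if held so for 0.8 s without a break.
- c1: Pack: round plastic tub with a grey lid and a black band, 64 mm across, 78 mm tall; first (leftmost) in the row. Soft cheese: 40 N in all from the fingers dents it (8 N a finger lifts it easily), as does 40 N against the slab or a drop of over 20 mm. Origin: centre of the underside, z up. May be absent (3 or 4 packs are there). 0.15 to 0.4 kg.
- c2: Pack: square chipwood box 62 x 62 mm, 48 mm tall; second in the row. Soft cheese: 40 N in all from the fingers dents it (8 N a finger lifts it easily), as does 40 N against the slab or a drop of over 20 mm. Origin: centre of the underside, z up. May be absent (3 or 4 packs are there). 0.15 to 0.4 kg.
- c3: Pack: cardboard carton with a pale band, 58 (x) x 64 (y) mm, 62 mm tall; third in the row. Soft cheese: 40 N in all from the fingers dents it (8 N a finger lifts it easily), as does 40 N against the slab or a drop of over 20 mm. Origin: centre of the underside, z up. May be absent (3 or 4 packs are there). 0.15 to 0.4 kg.
- c4: Pack: round chipwood box, 64 mm across, 54 mm tall; last (rightmost) in the row. Soft cheese: 40 N in all from the fingers dents it (8 N a finger lifts it easily), as does 40 N against the slab or a drop of over 20 mm. Origin: centre of the underside, z up. May be absent (3 or 4 packs are there). 0.15 to 0.4 kg.
- c1_label (a point): Centre of the white label with black bars (46 x 30 mm) on top of pack c1, in the middle of the lid; its z axis is square to the label (up).
- c2_label (a point): Centre of the white label with black bars (46 x 30 mm) on top of pack c2, in the middle of the lid; its z axis is square to the label (up).
- c3_label (a point): Centre of the white label with black bars (46 x 30 mm) on top of pack c3, on the top, 8 mm to +y of its middle; its z axis is square to the label (up).
- c4_label (a point): Centre of the white label with black bars (46 x 30 mm) on top of pack c4, in the middle of the lid; its z axis is square to the label (up).
- wheel: Bystander, to be left where it is (40 mm at most): a brown rind cheese wheel, 108 mm across, 50 mm tall, standing on the slab's far half. Origin: centre of the underside.
- jar: Bystander, to be left where it is (40 mm at most): an amber jam jar, 56 mm across, 75 mm tall, standing on the board's far side. Origin: centre of the underside.
- knife: Bystander, to be left where it is (40 mm at most): a flat cheese spatula 160 mm long with a wooden handle, lying on the counter near the robot. Origin: centre of the underside (spatula: near its middle).
- oil: Bystander, to be left where it is (40 mm at most): a green glass bottle, 72 mm across, 200 mm tall, at the far side left of the scanner rest. Origin: centre of the underside.
- ticket: Bystander, to be left where it is (40 mm at most): a price-ticket stand: wooden foot 50 x 60 mm, blank white card up to 100 mm high, at the far side. Origin: centre of the underside.

How it is judged:
On the way, in this order (a step that is already met when the one before it is completed fails the run):
1. pack c1, still on the board, is read: the held scanner points at its label within 15 mm, 50 to 150 mm off, within 45 degrees of square, steady for 0.8 s (x of c1_label in the frame of scanner_eye between -0.015 and 0.015 m and y of c1_label in the frame of scanner_eye between -0.015 and 0.015 m and z of c1_label in the frame of scanner_eye between 0.05 and 0.15 m and angle between the z axis of scanner_eye and the z axis of c1_label, either way round below 0.8 rad and x of c1 in the frame of board between -0.16 and 0.16 m and y of c1 in the frame of board between -0.23 and 0.23 m and z of c1 in the frame of board below 0.05 m), for 0.8 s.
2. pack c2, still on the board, is read: the held scanner points at its label within 15 mm, 50 to 150 mm off, within 45 degrees of square, steady for 0.8 s (x of c2_label in the frame of scanner_eye between -0.015 and 0.015 m and y of c2_label in the frame of scanner_eye between -0.015 and 0.015 m and z of c2_label in the frame of scanner_eye between 0.05 and 0.15 m and angle between the z axis of scanner_eye and the z axis of c2_label, either way round below 0.8 rad and x of c2 in the frame of board between -0.16 and 0.16 m and y of c2 in the frame of board between -0.23 and 0.23 m and z of c2 in the frame of board below 0.05 m), for 0.8 s.
3. pack c3, still on the board, is read: the held scanner points at its label within 15 mm, 50 to 150 mm off, within 45 degrees of square, steady for 0.8 s (x of c3_label in the frame of scanner_eye between -0.015 and 0.015 m and y of c3_label in the frame of scanner_eye between -0.015 and 0.015 m and z of c3_label in the frame of scanner_eye between 0.05 and 0.15 m and angle between the z axis of scanner_eye and the z axis of c3_label, either way round below 0.8 rad and x of c3 in the frame of board between -0.16 and 0.16 m and y of c3 in the frame of board between -0.23 and 0.23 m and z of c3 in the frame of board below 0.05 m), for 0.8 s.
4. pack c4, still on the board, is read: the held scanner points at its label within 15 mm, 50 to 150 mm off, within 45 degrees of square, steady for 0.8 s (x of c4_label in the frame of scanner_eye between -0.015 and 0.015 m and y of c4_label in the frame of scanner_eye between -0.015 and 0.015 m and z of c4_label in the frame of scanner_eye between 0.05 and 0.15 m and angle between the z axis of scanner_eye and the z axis of c4_label, either way round below 0.8 rad and x of c4 in the frame of board between -0.16 and 0.16 m and y of c4 in the frame of board between -0.23 and 0.23 m and z of c4 in the frame of board below 0.05 m), for 0.8 s.
At the end, for the whole second after the job is handed in: Every pack present stands upright (within 0.12 rad), still and wholly on the slab, directly on the marble; the scanner lies still in its rest the same way round (within 20 mm along, 10 mm across, level within 0.15 rad) (x of c1 in the frame of slab between -0.108 and 0.108 m and y of c1 in the frame of slab between -0.153 and 0.153 m and z of c1 in the frame of slab between -0.028 and 0.028 m and z of each of c1, c2, c3, c4 in the frame of slab above 0.014 m and angle between each of c1, c2, c3, c4's own z axis and vertical below 0.12 rad and linear speed of each of c1, c2, c3, c4, scanner below 0.02 m/s and x of c2 in the frame of slab between -0.107 and 0.107 m and y of c2 in the frame of slab between -0.152 and 0.152 m and z of c2 in the frame of slab between -0.028 and 0.028 m and x of c3 in the frame of slab between -0.106 and 0.106 m and y of c3 in the frame of slab between -0.151 and 0.151 m and z of c3 in the frame of slab between -0.028 and 0.028 m and x of c4 in the frame of slab between -0.108 and 0.108 m and y of c4 in the frame of slab between -0.153 and 0.153 m and z of c4 in the frame of slab between -0.028 and 0.028 m and x of scanner in the frame of cradle between -0.02 and 0.02 m and y of scanner in the frame of cradle between -0.01 and 0.01 m and z of scanner in the frame of cradle between 0.067 and 0.082 m and angle between the x axis of scanner and the x axis of cradle, either way round below 0.15 rad and x of scanner_eye in the frame of cradle above 0.06 m and angle between scanner's own z axis and vertical below 0.15 rad); the robot touches nothing.
It fails at once if a pack squeezed too hard (the fingers' contact forces on it over 40 N in all) (contact force between the fingers and c1 above 40 N or contact force between the fingers and c2 above 40 N or contact force between the fingers and c3 above 40 N or contact force between the fingers and c4 above 40 N).
It fails at once if a pack pressed hard onto the slab (contact over 40 N) (contact force between any of c1, c2, c3, c4 and slab above 40 N).
It fails at once if a pack let go of in mid-air (its foot over 40 mm above the counter, that is 20 mm above the slab, with no finger on it) ((contact force between the fingers and c1 below 0.05 N and height (world z) of c1 above 0.04 m and angle between c1's own z axis and vertical below 0.4 rad) or (contact force between the fingers and c2 below 0.05 N and height (world z) of c2 above 0.04 m and angle between c2's own z axis and vertical below 0.4 rad) or (contact force between the fingers and c3 below 0.05 N and height (world z) of c3 above 0.04 m and angle between c3's own z axis and vertical below 0.4 rad) or (contact force between the fingers and c4 below 0.05 N and height (world z) of c4 above 0.04 m and angle between c4's own z axis and vertical below 0.4 rad)).
It fails at once if a bystander knocked away (moved over 40 mm) (distance of any of wheel, jar, knife, oil, ticket from where it was at the start of the episode above 0.04 m).
Of c1, c2, c3, c4 only 3 to 4 are there at a start; the rules pass over those that are not, and their reading is None.
At some moment in a run one of c1, c2, c3, c4 may be knocked a few centimetres aside while the robot is not near it.
It also fails if it takes over 210 s, if anything falls off the work surface, if the arm or the gripper's body presses on something with over 40 N, if the wrist force passes 120 N, or if a joint passes its speed limit or range.

### The arm

A 6-joint arm with a two-finger parallel gripper is mounted at the origin on the work surface. World frame = base frame: x ahead of the robot, y to its left, z up, the work surface at z = 0. Lengths are in m, angles in rad, forces in N, time in s.
With the tool pointing down it reaches from about 0.375 to 0.9 m from the base axis. Payload 3.1 kg.
Tool frame: the origin (TCP) lies at the very end of the fingers, on their centre line; the grasp point (between the pads) lies 19 mm behind it; z points along the fingers, y is the line along which they close (so a half turn about z gives the same grasp; the last joint's range is limited). The gripper opens to 85 mm and grips with 20 to 120 N. Pads are 22 mm wide; open, the fingers measure 114 mm over their backs; the gripper's body (76 mm by 85 mm) begins 54 mm behind the grasp point. The pads swing forward as they close: fully open they stand 13 mm farther back than shut.
Start: joints at [1.101, 0.527, 1.433, -0, 1.181, -0.178], TCP at [0.179, 0.599, 0.231] pointing down, gripper open.
Joint ranges: [-3.08, 3.08], [-0.75, 2.2], [0.22, 2.44], [-1.43, 4.57], [0, 2.65], [-2.85, 2.85]. Speed limits (rad/s): [2.79, 2.79, 3.14, 3.14, 3.14, 3.14].

### API

Orientations are given as a unit quaternion [x, y, z, w].
In Python, from station import manip, vision gives the robot as it stands.
- The arm moves only by the tool drive_tool, never from a script. Its argument "deltas" is a list that holds one entry, the list of rows, each a list of 4 numbers: the shift along the tool's x, y, z in mm, then the turn about the tool's z in rad. A call has 1 to 5 rows; each row is the pose to reach, as a shift and turn from the pose commanded when the call began, along the tool's axes at that moment; what a row does not reach only later rows make up. A row lasts 1/12 s, in which the tool goes at most 41.7 mm and 7.16 degrees, less where a joint would pass 70% of its speed; a pose out of reach is approached as far as the arm can. A call with a gripper value outside its range is refused whole. "jaw" is the finger opening in mm, from 0 to 85.4, set as the call begins (left out, the last holds). The fingers move at their own pace and stop on an object; "force" is the grip in N (left out, the last holds). Time passes only in rows, so rows that repeat a pose let the fingers close. It gives the time, the measured TCP pose, the force, the opening and the grip force at its end, in the units of the state.
- manip.sense(): the state, without advancing time (a new reading comes with each control period).
- vision.snapshot(name): name is "scene" or "side" or "wrist"; returns the picture (384x512x3 uint8, red, green, blue); there is no depth.
- vision.camera_model(name): a dict with "camera_matrix" (3x3 intrinsics, pixels), "rvec" (rotation vector, rad) and "tvec" (3), from world to camera coordinates, as OpenCV has them. Camera axes: x right, y down, z forward; pixel columns grow to the right and rows downward; lengths in m; the calibration is good to about 2 mm. A picture is of the moment at which its call begins: read the wrist's pose just before it. camera_model takes no time and is no camera call; for the wrist camera it gives the pose at the moment of the call.
- manip.sign_off(): hands the job in; it is judged then, once.
The state is a dict: "t": time; "q": joint angles; "qd": joint speeds; "tau": joint torques, N m; "tcp_pos": TCP position; "tool_rot": TCP orientation; "force": force on the tool from outside, world axes, zero at the start; "ft_torque": the same for the moment, N m; "finger_gap": opening from 0.0 (shut) to 1.0 (fully open); "gripper_force": force on a finger pad.
Only numpy, scipy, OpenCV 4.12 (cv2) and the standard library are available. Lean on these libraries where they do the work, as an engineer would, in place of code of your own. Each camera call takes 0.05 s, during which the arm holds its last target. There are 200 camera calls.

## Working session

There is one attempt and no reset: what is moved stays moved. The work goes in short steps, Python scripts to look and compute and a tool call to move; the robot and the scene stay as the last step left them, time stands still between calls to the robot, and variables do not carry over. Pictures are saved under pics/ and viewed, at most 14 in all, crops included, and the job is handed in when it is done.

Besides the shell and the picture viewer there is one more tool, called after "Call:" as name([rows], argument=value, ...), one row to a line, values as JSON. drive_tool: Moves the arm, as the interface text tells. Its arguments: {"type":"object","properties":{"deltas":{"type":"array"},"jaw":{"type":"number"},"force":{"type":"number"}},"required":["deltas"]}

```bash
mkdir -p pics; ls; cat > h.py <<'E'
import numpy as np, cv2
from station import manip, vision
def cam(n):
    m=vision.camera_model(n); K=np.array(m['camera_matrix'],float); R=cv2.Rodrigues(np.array(m['rvec'],float))[0]; t=np.array(m['tvec'],float).ravel()
    return K,R,t
def ray(c,u,v):
    K,R,t=c; d=R.T@np.linalg.solve(K,[u,v,1.]); return -R.T@t,d
def plane(c,u,v,z):
    o,d=ray(c,u,v); return o+d*(z-o[2])/d[2]
def proj(c,P):
    K,R,t=c; p=(K@(R@np.atleast_2d(P).T+t[:,None])).T; return p[:,:2]/p[:,2:]
def tri(rs):
    A=np.zeros((3,3));b=np.zeros(3)
    for o,d in rs:
        d=d/np.linalg.norm(d);M=np.eye(3)-np.outer(d,d);A+=M;b+=M@o
    return np.linalg.solve(A,b)
def snap(n,f=None):
    c=cam(n); im=np.ascontiguousarray(np.array(vision.snapshot(n))[:,:,::-1])
    if f: cv2.imwrite('pics/'+f,im)
    return c,im
E
python3 - <<'E'
from h import *
s=manip.sense(); print(s)
c1,a=snap('scene'); c2,b=snap('side'); c3,w=snap('wrist')
for n,c in (('scene',c1),('side',c2),('wrist',c3)): print(n,-c[1].T@c[2],c[1][2],c[0][0,0])
cv2.imwrite('pics/a.png',a);cv2.imwrite('pics/b.png',b);cv2.imwrite('pics/w.png',w)
E
```

```text
pics
{'t': 0.0, 'q': array([ 1.10153017e+00,  5.28479806e-01,  1.43388895e+00,  1.43683837e-05,
        1.18137464e+00, -1.78520416e-01]), 'qd': array([-9.47181226e-05, -1.05454302e-03, -1.43258651e-03, -2.44903848e-03,
        1.89241382e-03,  2.76566810e-03]), 'tau': array([ 7.66469766e-04, -4.42358816e+01, -1.78026563e+01, -1.56487649e-04,
        8.10240948e-03, -1.23237271e-06]), 'tcp_pos': array([0.17882455, 0.59813922, 0.23032947]), 'tool_rot': array([ 1.44864000e-01,  9.89450992e-01, -1.01734169e-03, -3.48545476e-04]), 'force': array([-0.57187798,  0.86653641, -0.19018746]), 'ft_torque': array([-0.04554911, -0.03157269, -0.03852307]), 'gripper_force': 0.0, 'finger_gap': 1.0017899074529575}
scene [1.2830386  0.18197839 0.85364315] [-0.66236599 -0.17925037 -0.72742051] 365.5958087155576
side [ 0.11770936 -0.71911298  0.6874972 ] [ 0.44485082  0.67809832 -0.58505592] 412.616641470073
wrist [0.10832152 0.6179816  0.37368619] [ 0.27417954 -0.08263201 -0.95812188] 297.32865708622666
```

```bash
python3 - <<'E'
import cv2,numpy as np
a=cv2.imread('pics/a.png');b=cv2.imread('pics/b.png')
cv2.imwrite('pics/a2.png',cv2.resize(a,(800,600),interpolation=cv2.INTER_CUBIC));cv2.imwrite('pics/b2.png',cv2.resize(b,(800,600),interpolation=cv2.INTER_CUBIC))
E
```

```text
(no output)
```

View pics/a2.png

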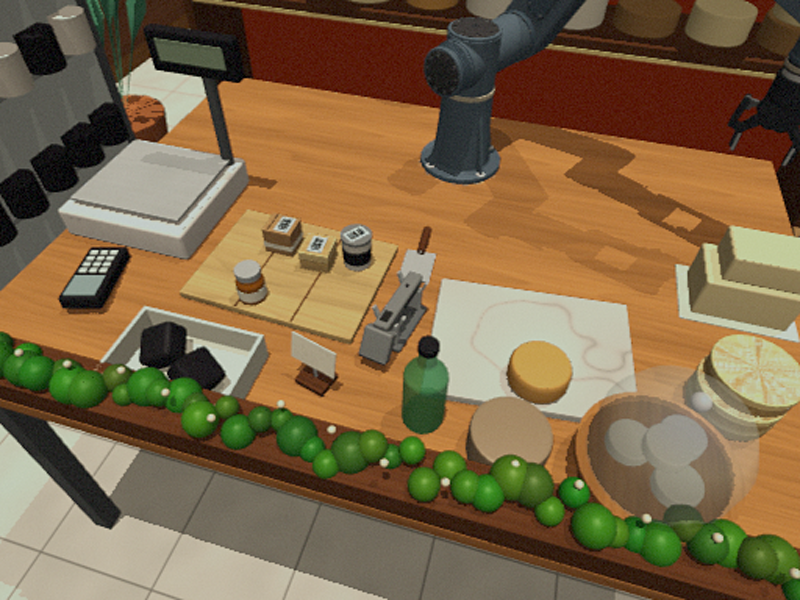

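View pics/b2.png

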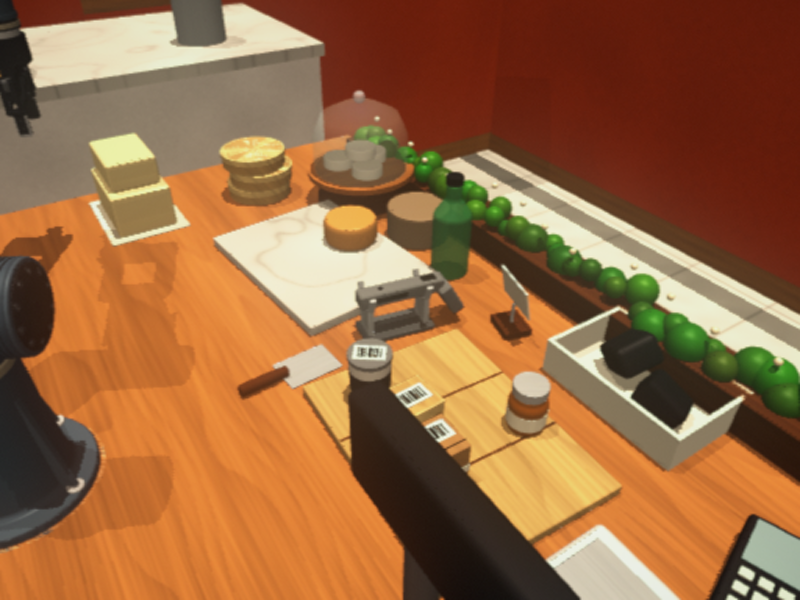

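The scene view looks back at the robot. It shows the tub c1 at about (356,240), the square box c2 at (318,247), the carton c3 at (283,230), and no c4. The scanner rest is around (395,315) and the slab at (530,345). The side view shows the same three labels, at (370,353), (412,397) and (440,431).

```bash
cat >> h.py <<'E'
def blob(im,u,v,r,lo=150,sat=60,close=5):
    "bright unsaturated blob (bars closed) around u,v: hull centre, rect"
    x0,y0=int(u-r),int(v-r); w=im[y0:y0+2*r,x0:x0+2*r]; hsv=cv2.cvtColor(w,cv2.COLOR_BGR2HSV)
    m=((hsv[...,2]>lo)&(hsv[...,1]<sat)).astype(np.uint8)*255
    m=cv2.morphologyEx(m,cv2.MORPH_CLOSE,np.ones((close,close)))
    n,l,st,ce=cv2.connectedComponentsWithStats(m)
    i=min(range(1,n),key=lambda i:np.hypot(*(ce[i]-r))-0.02*st[i,4]) 
    c=cv2.findContours((l==i).astype(np.uint8),cv2.RETR_EXTERNAL,cv2.CHAIN_APPROX_NONE)[0][0]
    c=cv2.convexHull(c); M=cv2.moments(c); rc=cv2.minAreaRect(c)
    return np.array([M['m10']/M['m00']+x0,M['m01']/M['m00']+y0]),st[i,4],cv2.boxPoints(rc)+[x0,y0]
E
python3 - <<'E'
from h import *
ca,cb=cam('scene'),cam('side'); a=cv2.imread('pics/a.png'); b=cv2.imread('pics/b.png'); k=1.5625
for n,p,q in (('c1',(356,235),(370,353)),('c2',(318,243),(412,397)),('c3',(285,223),(440,431))):
    A=blob(a,p[0]/k,p[1]/k,14);B=blob(b,q[0]/k,q[1]/k,16)
    P=tri([ray(ca,*A[0]),ray(cb,*B[0])]); print(n,A[0],A[1],B[0],B[1],P.round(4), proj(ca,P)[0]-A[0])
for n,p,q in (('headtip',(378,355),(455,308)),('rear handle top',(412,278),(358,290)),('wheel top',(540,362),(350,222)),('jar',(249,268),(530,385))):
    print(n,tri([ray(ca,p[0]/k,p[1]/k),ray(cb,q[0]/k,q[1]/k)]).round(3))
for n,z,pts in (('slab',.02,[(445,280),(631,308),(637,417),(430,395)]),('board',.018,[(255,211),(398,243),(350,338),(183,292)]),('knife',.0,[(427,228),(415,282)]),('oil',0,[(424,428)]),('tick',0,[(315,385)])):
    print(n,[plane(ca,u/k,v/k,z)[:2].round(3).tolist() for u,v in pts])
for n,z,pts in (('slabS',.02,[(215,240),(330,200),(314,333),(432,270)]),('boardS',.018,[(305,390),(462,333),(620,490)])):
    print(n,[plane(cb,u/k,v/k,z)[:2].round(3).tolist() for u,v in pts])
cv2.imwrite('pics/crop.png',cv2.resize(np.hstack([a[165:235,150:290],b[160:230,200:340]]),None,fx=2.85,fy=2.85,interpolation=cv2.INTER_CUBIC))
E
```

```text
c1 [227.52094718 149.23679417] 103 [236.24126534 225.64636449] 364 [ 0.4623 -0.1271  0.0964] [-0.17826083  0.10724387]
c2 [202.63148148 155.85925926] 100 [264.81302876 252.38324873] 203 [ 0.4853 -0.2046  0.0678] [-0.28436561  0.13739203]
c3 [181.6809816  143.36605317] 92 [281.16433566 274.9988345 ] 130 [ 0.4666 -0.2848  0.084 ] [-0.80835043  0.33011238]
headtip [ 0.691 -0.018  0.018]
rear handle top [0.535 0.016 0.086]
wheel top [0.653 0.268 0.062]
jar [ 0.611 -0.291  0.091]
slab [[0.463, 0.064], [0.432, 0.433], [0.684, 0.443], [0.741, 0.1]]
board [[0.371, -0.405], [0.38, -0.059], [0.661, -0.072], [0.646, -0.429]]
knife [[0.292, -0.015], [0.467, 0.003]]
oil [[0.794, 0.104]]
tick [[0.766, -0.102]]
slabS [[0.424, 0.409], [0.701, 0.439], [0.456, 0.039], [0.728, 0.088]]
boardS [[0.385, -0.071], [0.663, -0.089], [0.639, -0.444]]
```

```bash
cat >> h.py <<'E'
from scipy.spatial.transform import Rotation as Ro
def yaw_of(s): x=Ro.from_quat(s['tool_rot']).as_matrix()[:,0]; return np.arctan2(x[1],x[0])
def plan(wps,step=40,pos=None,yaw=None):
    "wps: list of (x,y,z,yaw of tool x); prints shift (tool axes, mm) and turn for each leg, and calls needed"
    s=manip.sense(); p=np.array(s['tcp_pos'] if pos is None else pos,float); y=yaw_of(s) if yaw is None else yaw
    for w in wps:
        d=(np.array(w[:3])-p)*1000; c,sn=np.cos(y),np.sin(y)
        dt=(d[0]*c+d[1]*sn, d[0]*sn-d[1]*c, -d[2]); turn=-((w[3]-y+np.pi)%(2*np.pi)-np.pi)
        n=int(np.ceil(max(np.linalg.norm(d)/step,abs(turn)/.12)))
        print('leg',np.round(dt,1),'turn',round(turn,3),'rows',n,'per call of 5:',np.round(np.array(dt)*5/max(n,1),1),round(turn*5/max(n,1),3))
        p=np.array(w[:3],float); y=w[3]
E
python3 -c "
from h import *
plan([(.52,.0,.26,2.95)])"
```

```text
leg [-498.3 -475.3  -29.5] turn -0.099 rows 18 per call of 5: [-138.4 -132.    -8.2] -0.028
```

Call:
drive_tool([
  [[-25,-24,-2,0],[-50,-48,-4,0],[-75,-72,-5,0],[-100,-96,-6,0],[-125,-119,-7,0]],
])

```text
t: 0.57
tcp_pos: [0.2649, 0.4472, 0.2381]
tool_rot: [0.145, 0.99, -0.0, -0.0]
force: [0.3, 0.6, 0.2]
finger_gap: 0.998
gripper_force: 0.0
```

Call:
drive_tool([
  [[-25,-24,-2,0],[-50,-48,-4,0],[-75,-72,-5,0],[-100,-96,-6,0],[-125,-119,-7,0]],
])

```text
t: 0.98
tcp_pos: [0.3507, 0.2974, 0.2453]
tool_rot: [0.145, 0.989, -0.0, -0.0]
force: [-0.3, 0.4, 0.1]
finger_gap: 0.999
gripper_force: 0.0
```

Call:
drive_tool([
  [[-25,-24,-2,0],[-50,-48,-4,0],[-75,-72,-5,0],[-100,-96,-6,0],[-125,-119,-7,0]],
])

```text
t: 1.4
tcp_pos: [0.4364, 0.1475, 0.2523]
tool_rot: [0.145, 0.989, -0.0, -0.0]
force: [-0.3, 0.6, 0.1]
finger_gap: 1.002
gripper_force: 0.0
```

Call:
drive_tool([
  [[-25,-24,-2,0],[-50,-48,-4,0],[-75,-72,-5,0],[-100,-96,-6,0],[-124,-118,-8,-0.1]],
])

```text
t: 1.82
tcp_pos: [0.5213, -0.0013, 0.2601]
tool_rot: [0.095, 0.995, -0.0, -0.0]
force: [0.8, 0.2, -0.4]
finger_gap: 1.002
gripper_force: 0.0
```

Call:
drive_tool([
  [[0,0,0,0],[0,0,0,0]],
])

```text
t: 1.98
tcp_pos: [0.5217, -0.0009, 0.26]
tool_rot: [0.097, 0.995, 0.0, -0.0]
force: [-0.2, -0.1, -0.2]
finger_gap: 0.996
gripper_force: 0.0
```

```bash
python3 -c "
from h import *
s=manip.sense(); print(s['tcp_pos'],yaw_of(s),s['t'])
c,w=snap('wrist','w1.png'); cv2.imwrite('pics/w1b.png',cv2.resize(w,(800,600)))"
```

```text
[ 0.52169417 -0.00094787  0.25999957] 2.94704098316896 1.9833
```

View pics/w1b.png

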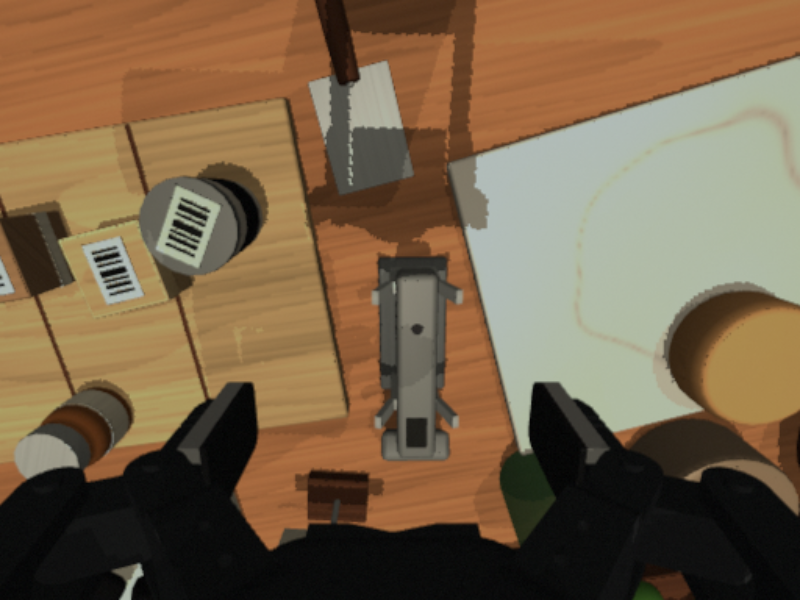

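The wrist view shows the scanner vertically in the frame. The handle's rear end is at (417,275), its edges are near columns 398 and 437, and the head ends at (416,460). The slab is to the right, and tub c1 (190,225), c2 (112,270) and the knife are visible.

```bash
python3 - <<'E'
from h import *
im=cv2.imread('pics/w1.png'); g=cv2.GaussianBlur(cv2.cvtColor(im,cv2.COLOR_BGR2GRAY),(3,3),0).astype(int); c=cam('wrist')
for v in (172,185,200,220,235,250,262): print(v,g[v,240:296:1].tolist()) if v in(185,220,250) else None
print('col',g[160:300,267].tolist())
hs=cv2.cvtColor(im,cv2.COLOR_BGR2HSV)
L=[];R=[]
for v in range(190,262,4):
    d=np.diff(g[v,245:290]); 
    l=np.argmax(d[:18]); r=np.argmin(d[22:])+22
    L.append((245+l+.5,v));R.append((245+r+.5,v))
print([x[0] for x in L],[x[0] for x in R])
E
```

```text
185 [79, 70, 67, 70, 74, 79, 81, 83, 83, 82, 92, 121, 132, 100, 76, 89, 110, 124, 131, 132, 131, 131, 131, 130, 130, 130, 129, 129, 129, 129, 128, 128, 128, 127, 127, 126, 120, 108, 93, 76, 67, 72, 77, 77, 77, 77, 77, 76, 74, 72, 69, 70, 80, 93, 103, 109]
220 [105, 102, 87, 70, 71, 78, 78, 77, 76, 76, 77, 77, 70, 61, 64, 79, 94, 105, 110, 111, 111, 111, 111, 111, 111, 111, 110, 109, 109, 109, 108, 107, 107, 107, 106, 104, 99, 92, 81, 76, 82, 86, 85, 81, 83, 98, 112, 116, 115, 115, 115, 115, 114, 114, 114, 114]
250 [100, 100, 99, 96, 86, 68, 55, 51, 51, 51, 51, 51, 51, 52, 63, 82, 99, 110, 116, 117, 117, 117, 117, 117, 117, 117, 117, 117, 117, 117, 117, 117, 116, 116, 114, 109, 99, 87, 72, 60, 64, 79, 94, 107, 115, 117, 117, 117, 117, 117, 116, 115, 114, 114, 113, 113]
col [74, 71, 70, 63, 50, 42, 44, 46, 46, 47, 48, 45, 41, 39, 42, 56, 75, 93, 104, 110, 120, 128, 130, 130, 129, 129, 129, 129, 129, 129, 129, 129, 128, 128, 128, 127, 128, 128, 127, 127, 127, 127, 127, 127, 126, 126, 115, 83, 52, 41, 40, 40, 41, 57, 88, 108, 111, 110, 110, 109, 109, 109, 109, 109, 109, 108, 108, 108, 10
[... 319 characters left out ...]
114, 115, 114]
[np.float64(255.5), np.float64(254.5), np.float64(254.5), np.float64(254.5), np.float64(254.5), np.float64(254.5), np.float64(254.5), np.float64(255.5), np.float64(255.5), np.float64(254.5), np.float64(254.5), np.float64(254.5), np.float64(254.5), np.float64(254.5), np.float64(254.5), np.float64(254.5), np.float64(254.5), np.float64(251.5)] [np.float64(277.5), np.float64(277.5), np.float64(277.5), np.float64(277.5), np.float64(276.5), np.float64(277.5), np.float64(277.5), np.float64(276.5), np.float64(277.5), np.float64(276.5), np.float64(277.5), np.float64(278.5), np.float64(277.5), np.float64(276.5), np.float64(276.5), np.float64(277.5), np.float64(277.5), np.float64(276.5)]
```

```bash
python3 - <<'E'
from h import *
c=cam('wrist')
for z in (.088,):
    a=plane(c,266.2,179.5,z); b=plane(c,266.2,250,z); wl=plane(c,255.2,215,z);wr=plane(c,277.2,215,z)
    u=(b-a)/np.linalg.norm(b-a); h=np.arctan2(u[1],u[0]); o=a+.075*u
    print(z,a.round(4),b.round(4),'heading',h,'width',np.linalg.norm(wl-wr),'origin',o.round(4))
f1=plane(c,242.5,164.5,.01);f2=plane(c,286,164.5,.01); print('foot rear',f1,f2,(f1+f2)/2)
# pixel hits of head end bottom
print(proj(c,o+.075*u+.0*u), proj(c,o))
print('foot rear predicted', (o-.0625*u)[:2])
yaw=h+np.pi
plan([(o[0],o[1],.26,yaw),(o[0],o[1],.055,yaw)])
E
```

```text
0.088 [0.5277 0.0146 0.088 ] [ 6.114e-01 -5.000e-04  8.800e-02] heading -0.17839725341367205 width 0.024862966183163915 origin [0.6015 0.0012 0.088 ]
foot rear [ 0.52089394 -0.01252974  0.01      ] [0.53208417 0.04470051 0.01      ] [0.52648905 0.01608538 0.01      ]
[[266.2        297.63098814]] [[266.2        242.22131254]]
foot rear predicted [0.54002053 0.01233734]
leg [-79.3  16.4  -0.2] turn -0.015 rows 3 per call of 5: [-132.1   27.4   -0.3] -0.024
leg [  0.   0. 205.] turn -0.0 rows 6 per call of 5: [  0.    0.  170.8] -0.0
```

```bash
python3 - <<'E'
from h import *
c=cam('wrist'); im=cv2.imread('pics/w1.png')
r=(plane(c,240,189.5,.089)+plane(c,294,189.5,.089))/2; f=(plane(c,241.5,271,.089)+plane(c,291,270,.089))/2
print('forks',r.round(4),f.round(4),np.linalg.norm(f-r),np.arctan2(*(f-r)[1::-1]))
h=-.178;u=np.array([np.cos(h),np.sin(h),0])
for x in (.588,.595,.6015):
    o=np.array([x,.0035-(x-.588)*.18,.075]); P=[o+a*u+[0,0,b] for a,b in((-.075,.013),(-.075,-.013),(.075,.013),(.11,-.046),(.09,-.058))]
    print(x,proj(c,np.array(P)).round(1).tolist())
cv2.imwrite('pics/w1c.png',cv2.resize(im[155:305,225:310],None,fx=4,fy=4,interpolation=cv2.INTER_CUBIC))
E
```

```text
forks [0.5388 0.0134 0.089 ] [ 0.6375 -0.0052  0.089 ] 0.10049296480534861 -0.18670219415441655
0.588 [[266.0, 167.1], [264.9, 162.7], [266.1, 288.0], [264.1, 285.0], [263.7, 268.3]]
0.595 [[266.0, 173.6], [264.9, 168.7], [266.1, 293.0], [264.1, 289.2], [263.7, 272.6]]
0.6015 [[266.0, 179.5], [264.9, 174.2], [266.1, 297.6], [264.1, 293.2], [263.7, 276.6]]
```

View pics/w1c.png

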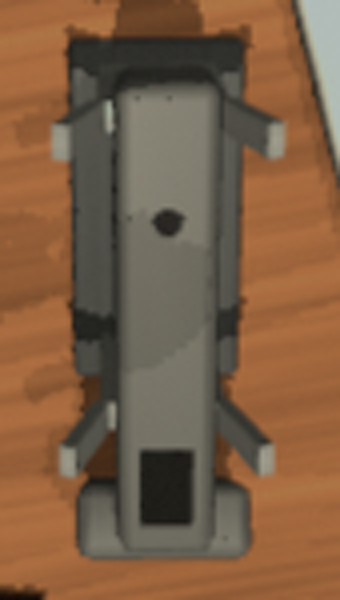

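The crop shows the handle top running from row 175 to 292 in the picture, centred on column 266. Fork tops are at rows 189 and 270. I take the origin as (0.595, 0.0025) and the heading as −0.18.

```bash
python3 -c "
from h import *
plan([(.595,.0025,.26,2.9616),(.595,.0025,.055,2.9616)])"
```

```text
leg [-72.6  16.4  -0.2] turn -0.013 rows 2 per call of 5: [-181.6   41.    -0.4] -0.033
leg [  0.   0. 205.] turn -0.0 rows 6 per call of 5: [  0.    0.  170.8] -0.0
```

Call:
drive_tool([
  [[-36,8,0,0],[-73,16.5,0,-0.013],[-73,16.5,40,-0.013],[-73,16.5,80,-0.013],[-73,16.5,110,-0.013]],
], jaw=85, force=20)

```text
t: 2.45
tcp_pos: [0.5943, 0.005, 0.148]
tool_rot: [0.088, 0.996, 0.0, -0.001]
force: [-0.4, 0.4, -1.2]
finger_gap: 0.994
gripper_force: 0.0
```

Call:
drive_tool([
  [[0,0,25,0],[0,0,45,0],[0,0,65,0],[0,0,85,0],[0,0,95,0]],
])

```text
t: 2.87
tcp_pos: [0.5932, 0.005, 0.053]
tool_rot: [0.088, 0.996, 0.0, -0.003]
force: [-1.3, 0.1, 0.3]
finger_gap: 0.995
gripper_force: 0.0
```

Call:
drive_tool([
  [[0,0,0,0],[0,0,0,0],[0,0,0,0],[0,0,0,0],[0,0,0,0]],
], jaw=40)

```text
t: 3.28
tcp_pos: [0.5966, 0.0029, 0.0566]
tool_rot: [0.089, 0.996, -0.0, 0.001]
force: [0.1, -0.7, -0.8]
finger_gap: 0.468
gripper_force: 0.0
```

Call:
drive_tool([
  [[0,0,0,0],[0,0,0,0],[0,0,0,0],[0,0,0,0],[0,0,0,0]],
], jaw=29)

```text
t: 3.7
tcp_pos: [0.5965, 0.0028, 0.0564]
tool_rot: [0.089, 0.996, -0.0, 0.001]
force: [-0.2, 1.0, 5.8]
finger_gap: 0.348
gripper_force: 20.8
```

Call:
drive_tool([
  [[0,0,0,0],[0,0,0,0],[0,0,0,0],[0,0,0,0],[0,0,0,0]],
], jaw=27)

```text
t: 4.12
tcp_pos: [0.5965, 0.0028, 0.0564]
tool_rot: [0.089, 0.996, -0.0, 0.001]
force: [-1.5, -0.0, 6.1]
finger_gap: 0.347
gripper_force: 20.8
```

Call:
drive_tool([
  [[0,0,0,0],[0,0,0,0],[0,0,0,0],[0,0,0,0],[0,0,0,0]],
], jaw=20)

```text
t: 4.53
tcp_pos: [0.5965, 0.0028, 0.0564]
tool_rot: [0.089, 0.996, -0.0, 0.001]
force: [-1.3, 0.1, 5.3]
finger_gap: 0.349
gripper_force: 20.8
```

Call:
drive_tool([
  [[0,0,0,0],[0,0,0,0],[0,0,0,0],[0,0,0,0]],
], jaw=29.9)

```text
t: 4.87
tcp_pos: [0.5965, 0.0028, 0.0564]
tool_rot: [0.089, 0.996, -0.0, 0.001]
force: [-0.7, 0.5, 5.1]
finger_gap: 0.351
gripper_force: 7.8
```

Call:
drive_tool([
  [[0,0,0,0],[0,0,0,0],[0,0,0,0],[0,0,0,0]],
], jaw=29.6)

```text
t: 5.2
tcp_pos: [0.5965, 0.0028, 0.0564]
tool_rot: [0.089, 0.996, -0.0, 0.001]
force: [-0.5, -0.3, 6.1]
finger_gap: 0.35
gripper_force: 12.2
```

Call:
drive_tool([
  [[0,0,0,0],[0,0,0,0],[0,0,0,0],[0,0,0,0]],
], jaw=29.4)

```text
t: 5.53
tcp_pos: [0.5965, 0.0028, 0.0565]
tool_rot: [0.089, 0.996, -0.0, 0.001]
force: [-0.4, 0.5, 5.5]
finger_gap: 0.348
gripper_force: 17.9
```

Call:
drive_tool([
  [[0,0,0,0],[0,0,0,0],[0,0,0,0],[0,0,0,0]],
], jaw=29.2)

```text
t: 5.87
tcp_pos: [0.5965, 0.0028, 0.0564]
tool_rot: [0.089, 0.996, -0.0, 0.001]
force: [-0.4, 1.5, 6.6]
finger_gap: 0.348
gripper_force: 19.4
```

Call:
drive_tool([
  [[0,0,0,0],[0,0,0,0],[0,0,0,0],[0,0,0,0]],
], jaw=15, force=60)

```text
t: 6.2
tcp_pos: [0.5965, 0.0028, 0.0566]
tool_rot: [0.089, 0.996, -0.0, 0.001]
force: [-1.4, -0.2, 6.6]
finger_gap: 0.344
gripper_force: 59.8
```

Call:
drive_tool([
  [[0,0,-10,0],[0,0,-25,0],[0,0,-45,0],[0,0,-65,0],[0,0,-85,0]],
])

```text
t: 6.62
tcp_pos: [0.5951, 0.003, 0.141]
tool_rot: [0.089, 0.996, 0.0, -0.001]
force: [0.8, 0.4, -0.9]
finger_gap: 0.343
gripper_force: 59.3
```

Call:
drive_tool([
  [[0,0,-20,0],[0,0,-40,0],[0,0,-60,0],[0,0,-80,0],[0,0,-95,0]],
])

```text
t: 7.03
tcp_pos: [0.5957, 0.003, 0.2372]
tool_rot: [0.089, 0.996, -0.0, 0.0]
force: [0.4, -1.1, -0.3]
finger_gap: 0.341
gripper_force: 59.3
```

```bash
python3 - <<'E'
from h import *
s=manip.sense(); print(s['tcp_pos'],yaw_of(s),s['gripper_force'],s['force'])
yh=-np.pi/2; Y=yh+np.pi
# eye in tool: scanner origin 19 above TCP; eye +100 ahead, -52
for n,L in (('c1',(.4623,-.1271,.0964)),('c2',(.4853,-.2046,.0678)),('c3',(.4666,-.2848,.084))):
    print(n,'tcp',np.round([L[0],L[1]+.15,L[2]+.0866+.052-.0186],4))
plan([(.48,.05,.236,2.9616),(.4623,.0229,.236,Y)])
snap('side','sd1.png')
E
```

```text
[0.5956852  0.00297187 0.23715322] 2.9638290398622433 59.27288889884949 [ 0.4067132  -1.05576143 -0.31367341]
c1 tcp [0.4623 0.0229 0.2164]
c2 tcp [ 0.4853 -0.0546  0.1878]
c3 tcp [ 0.4666 -0.1348  0.204 ]
leg [122.2  25.8   1.2] turn 0.002 rows 4 per call of 5: [152.7  32.3   1.4] 0.003
leg [ 12.6 -29.8  -0. ] turn 1.391 rows 12 per call of 5: [  5.2 -12.4  -0. ] 0.58
```

Call:
drive_tool([
  [[30,6,0,0],[60,13,0,0],[90,19,0,0],[110,23,0,0],[122,26,0,0]],
])

```text
t: 7.5
tcp_pos: [0.4764, 0.0512, 0.2346]
tool_rot: [0.089, 0.996, 0.0, -0.002]
force: [0.7, 0.1, -2.0]
finger_gap: 0.343
gripper_force: 59.2
```

Call:
drive_tool([
  [[0,0,0,0.1],[0,0,0,0.22],[0,0,0,0.34],[0,0,0,0.46],[0,0,0,0.58]],
])

```text
t: 7.92
tcp_pos: [0.4808, 0.05, 0.2351]
tool_rot: [0.373, 0.928, 0.0, 0.0]
force: [0.1, -0.1, -1.4]
finger_gap: 0.338
gripper_force: 59.2
```

Call:
drive_tool([
  [[0,0,0,0.12],[0,0,0,0.24],[0,0,0,0.36],[0,0,0,0.48],[0,0,0,0.6]],
])

```text
t: 8.33
tcp_pos: [0.4808, 0.0499, 0.235]
tool_rot: [0.63, 0.776, 0.0, 0.0]
force: [0.7, 0.6, -0.7]
finger_gap: 0.341
gripper_force: 59.2
```

Call:
drive_tool([
  [[0,0,0,0.1],[0,0,0,0.18],[0,0,0,0.211],[0,0,0,0.211],[0,0,0,0.211]],
])

```text
t: 8.75
tcp_pos: [0.4807, 0.05, 0.2351]
tool_rot: [0.706, 0.708, 0.0, 0.0]
force: [-0.3, 0.1, -1.7]
finger_gap: 0.342
gripper_force: 59.2
```

```bash
python3 - <<'E'
from h import *
s=manip.sense(); print(s['tcp_pos'],yaw_of(s),s['gripper_force'])
a,A=snap('scene','a3.png'); b,B=snap('side','b3.png'); w,W=snap('wrist','w3.png')
cv2.imwrite('pics/v3.png',np.vstack([np.hstack([cv2.resize(A[100:250,130:330],(400,300)),cv2.resize(B[130:280,200:400],(400,300))]),np.hstack([cv2.resize(W,(400,300)),np.zeros((300,400,3),np.uint8)])]))
plan([(.4623,.0229,.2164,np.pi/2)])
E
```

```text
[0.4806774  0.05000576 0.2351096 ] 1.573600884482178 59.183785915374756
leg [-27.1 -18.3  18.8] turn 0.002 rows 1 per call of 5: [-135.7  -91.4   94.1] 0.012
```

View pics/v3.png

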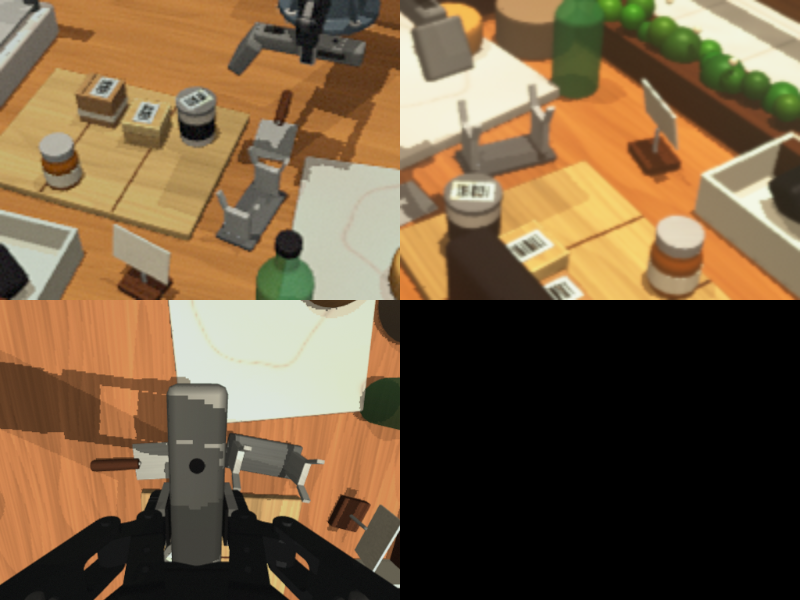

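The combined picture shows the empty rest, the scanner held level with its head towards −y, and the packs undisturbed. Next I position for c1 and check the aim.

Call:
drive_tool([
  [[-9,-6,6,0.002],[-18,-12,12,0.002],[-27,-18.3,18.8,0.002],[-27,-18.3,18.8,0.002],[-27,-18.3,18.8,0.002]],
])

```text
t: 9.32
tcp_pos: [0.461, 0.0224, 0.2158]
tool_rot: [0.708, 0.706, -0.001, -0.001]
force: [0.2, -0.6, -2.5]
finger_gap: 0.343
gripper_force: 59.4
```

```bash
python3 - <<'E'
from h import *
s=manip.sense(); p=s['tcp_pos']; print(p,yaw_of(s))
a,A=snap('scene','a4.png'); b,B=snap('side','b4.png')
o=p+[0,0,.0186]; eye=o+[0,-.1,-.052]; L=eye+.1*np.array([0,-.5,-.866]); print('aim',L)
P=np.array([o+[0,.075,.013],o+[0,-.075,.013],eye,L,eye+[.028,0,0],eye-[.028,0,0]])
ims=[]
for c,I,x,y in ((a,A,170,90),(b,B,180,110)):
    q=proj(c,P); I=cv2.resize(I[y:y+150,x:x+133],None,fx=3,fy=3,interpolation=cv2.INTER_CUBIC)
    for i,(u,v) in enumerate(q): cv2.circle(I,(int((u-x)*3),int((v-y)*3)),2,(0,0,255) if i!=3 else (255,0,255),-1)
    ims.append(I)
cv2.imwrite('pics/v4.png',np.hstack(ims))
for n,c,I,(u,v) in (('scene',a,A,proj(a,L)[0]),('side',b,B,proj(b,L)[0])): print(n,(u,v),blob(I,u,v,14)[:2])
E
```

```text
[0.46098349 0.02239522 0.21580858] 1.5686946316237425
aim [ 0.46098349 -0.12760478  0.09580858]
scene (np.float64(227.31720469027468), np.float64(149.2064173462146)) (array([227.52094718, 149.23679417]), np.int32(103))
side (np.float64(235.60424290676866), np.float64(226.07421292633546)) (array([236.33442802, 226.70114943]), np.int32(302))
```

View pics/v4.png

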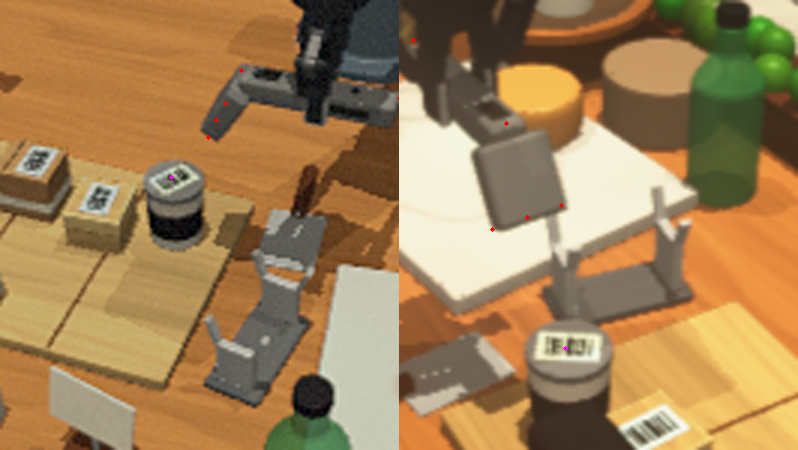

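The predicted eye and aim points, drawn as dots, fall on the scanner window and c1's label in both views. I hold there, then go on to c2 and c3.

Call:
drive_tool([
  [[0,0,0,0],[0,0,0,0],[0,0,0,0],[0,0,0,0],[0,0,0,0]],
])

```text
t: 9.83
tcp_pos: [0.4622, 0.0233, 0.2166]
tool_rot: [0.707, 0.707, 0.0, 0.0]
force: [0.9, -1.4, -1.7]
finger_gap: 0.341
gripper_force: 59.4
```

Call:
drive_tool([
  [[0,0,0,0],[0,0,0,0],[0,0,0,0],[0,0,0,0],[0,0,0,0]],
])

```text
t: 10.25
tcp_pos: [0.4621, 0.0231, 0.2165]
tool_rot: [0.707, 0.707, -0.0, 0.0]
force: [-0.6, 0.6, -1.1]
finger_gap: 0.345
gripper_force: 59.4
```

Call:
drive_tool([
  [[0,0,0,0],[0,0,0,0],[0,0,0,0],[0,0,0,0],[0,0,0,0]],
])

```text
t: 10.67
tcp_pos: [0.4621, 0.0231, 0.2165]
tool_rot: [0.707, 0.707, -0.0, 0.0]
force: [-0.2, 0.4, -1.0]
finger_gap: 0.345
gripper_force: 59.4
```

```bash
cat > chk.py <<'E'
from h import *
def labels(guess):
    a,A=snap('scene'); b,B=snap('side'); out={}
    for n,g in guess.items():
        u=blob(A,*proj(a,g)[0],12); v=blob(B,*proj(b,g)[0],16)
        out[n]=tri([ray(a,*u[0]),ray(b,*v[0])]); print(n,out[n].round(4),u[1],v[1],'err',(proj(a,out[n])[0]-u[0]).round(1))
    return out
G={'c1':(.4623,-.1271,.0964),'c2':(.4853,-.2046,.0678),'c3':(.4666,-.2848,.084)}
if __name__=='__main__': labels(G); print(manip.sense()['tcp_pos'])
E
python3 chk.py
```

```text
c1 [ 0.4618 -0.1272  0.0947] 105 344 err [-0.7  0.4]
c2 [ 0.485  -0.2044  0.0677] 101 205 err [-0.1  0.1]
c3 [ 0.4667 -0.2848  0.084 ] 92 155 err [-0.8  0.3]
[0.46210765 0.02310237 0.2165307 ]
```

Call:
drive_tool([
  [[-16,5,6,0],[-32,10,12,0],[-48,15,18,0],[-64,20,24,0],[-77.5,23,28.6,0]],
])

```text
t: 11.18
tcp_pos: [0.4857, -0.0555, 0.1875]
tool_rot: [0.707, 0.707, 0.0, 0.0]
force: [-0.2, -0.4, -2.5]
finger_gap: 0.346
gripper_force: 59.4
```

Call:
drive_tool([
  [[0,0,0,0],[0,0,0,0],[0,0,0,0],[0,0,0,0],[0,0,0,0]],
])

```text
t: 11.6
tcp_pos: [0.4849, -0.0536, 0.1882]
tool_rot: [0.707, 0.707, 0.0, 0.0]
force: [0.8, 0.0, -0.9]
finger_gap: 0.339
gripper_force: 59.4
```

Call:
drive_tool([
  [[0,0,0,0],[0,0,0,0],[0,0,0,0],[0,0,0,0],[0,0,0,0]],
])

```text
t: 12.02
tcp_pos: [0.4851, -0.0543, 0.188]
tool_rot: [0.707, 0.707, 0.0, 0.0]
force: [0.0, -0.2, -1.1]
finger_gap: 0.342
gripper_force: 59.4
```

Call:
drive_tool([
  [[0,0,0,0],[0,0,0,0],[0,0,0,0],[0,0,0,0],[0,0,0,0]],
])

```text
t: 12.43
tcp_pos: [0.4851, -0.0544, 0.1879]
tool_rot: [0.707, 0.707, -0.0, -0.0]
force: [-0.8, 0.9, -1.3]
finger_gap: 0.339
gripper_force: 59.4
```

```bash
python3 chk.py; python3 - <<'E'
from h import *
a,A=snap('scene','a5.png'); u=blob(A,*proj(a,(.4666,-.2848,.084))[0],12); print(plane(a,*u[0],.08))
c,W=snap('wrist','w5.png')
p=proj(c,np.array([(.4623,-.1271,.0964),(.4853,-.2046,.0678),(.4666,-.2848,.08)])); print(p)
E
```

```text
c1 [ 0.4429 -0.1194  0.0961] 15 33 err [ 0.2 -0.1]
c2 [ 0.4847 -0.2047  0.0676] 99 194 err [-0.1  0.1]
c3 [ 0.4667 -0.2848  0.084 ] 92 155 err [-0.8  0.3]
[ 0.4850835  -0.05442129  0.18789877]
[ 0.46005038 -0.28541803  0.08      ]
[[226.45857191 273.44448852]
 [251.97264703 323.22552722]
 [234.92291305 391.88780601]]
```

Call:
drive_tool([
  [[-16,-5,-5,0],[-32,-10,-9,0],[-48,-15,-13,0],[-64,-20,-13,0],[-81,-23,-13,0]],
])

```text
t: 13.05
tcp_pos: [0.4616, -0.1359, 0.2012]
tool_rot: [0.707, 0.707, -0.0, -0.0]
force: [-0.9, 0.5, -1.5]
finger_gap: 0.345
gripper_force: 59.5
```

Call:
drive_tool([
  [[0,0,0,0],[0,0,0,0],[0,0,0,0]],
])

```text
t: 13.3
tcp_pos: [0.4619, -0.1349, 0.2008]
tool_rot: [0.707, 0.707, 0.0, -0.0]
force: [1.2, -0.7, -2.2]
finger_gap: 0.342
gripper_force: 59.5
```

```bash
python3 - <<'E'
from h import *
s=manip.sense(); p=s['tcp_pos']; print(p,yaw_of(s))
a,A=snap('scene','a6.png'); b,B=snap('side','b6.png')
o=p+[0,0,.0186]; eye=o+[0,-.1,-.052]; L=eye+.1*np.array([0,-.5,-.866]); print('aim',L)
P=np.array([o+[0,-.075,.013],eye,L])
ims=[]
for c,I,x,y in ((a,A,110,80),(b,B,190,150)):
    q=proj(c,P); I=cv2.resize(I[y:y+150,x:x+133],None,fx=3,fy=3,interpolation=cv2.INTER_CUBIC)
    for i,(u,v) in enumerate(q): cv2.circle(I,(int((u-x)*3),int((v-y)*3)),2,(0,0,255) if i!=2 else (255,0,255),-1)
    ims.append(I)
cv2.imwrite('pics/v6.png',np.hstack(ims))
E
```

```text
[ 0.46192025 -0.13492035  0.20079354] 1.5704131431269532
aim [ 0.46192025 -0.28492035  0.08079354]
```

View pics/v6.png

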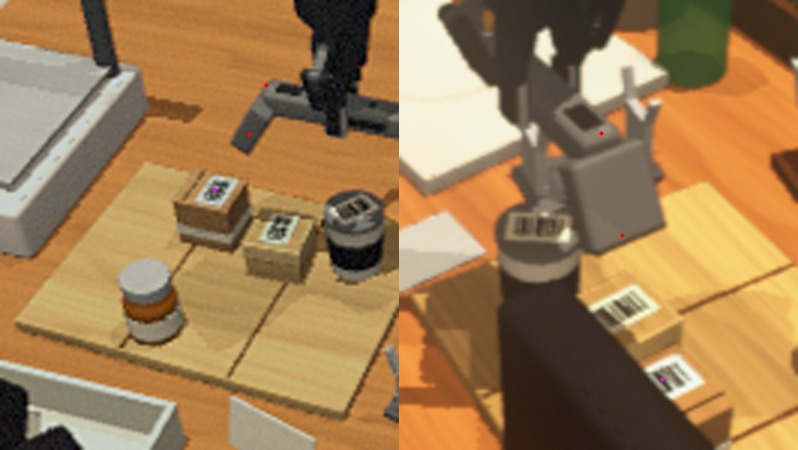

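Both views show the aim point on c3's label: scene crop (215,190), side crop (662,380). I hold, then carry the scanner back.

Call:
drive_tool([
  [[0,0,0,0],[0,0,0,0],[0,0,0,0],[0,0,0,0],[0,0,0,0]],
])

```text
t: 13.82
tcp_pos: [0.4622, -0.1352, 0.2009]
tool_rot: [0.707, 0.707, -0.0, 0.0]
force: [1.0, 0.1, -1.2]
finger_gap: 0.34
gripper_force: 59.5
```

Call:
drive_tool([
  [[0,0,0,0],[0,0,0,0],[0,0,0,0],[0,0,0,0],[0,0,0,0]],
])

```text
t: 14.23
tcp_pos: [0.4621, -0.1354, 0.2009]
tool_rot: [0.707, 0.707, -0.0, -0.0]
force: [0.6, -0.2, -1.3]
finger_gap: 0.343
gripper_force: 59.5
```

Call:
drive_tool([
  [[0,0,0,0],[0,0,0,0],[0,0,0,0],[0,0,0,0],[0,0,0,0]],
])

```text
t: 14.65
tcp_pos: [0.4621, -0.1354, 0.2009]
tool_rot: [0.707, 0.707, -0.0, -0.0]
force: [-0.5, 0.8, -1.9]
finger_gap: 0.341
gripper_force: 59.5
```

Call:
drive_tool([
  [[20,2,-20,0],[55,6,-36,0],[95,10,-36,0],[135,14,-36,0],[165,16,-36,0]],
])

```text
t: 15.07
tcp_pos: [0.4782, 0.0321, 0.2374]
tool_rot: [0.707, 0.707, 0.001, 0.0]
force: [0.2, 0.4, -1.8]
finger_gap: 0.34
gripper_force: 59.7
```

Call:
drive_tool([
  [[10,1,0,0],[20,2,0,-0.1],[20,2,0,-0.22],[20,2,0,-0.34],[20,2,0,-0.46]],
])

```text
t: 15.48
tcp_pos: [0.4801, 0.0495, 0.2368]
tool_rot: [0.524, 0.851, -0.0, 0.0]
force: [0.2, 0.4, -1.8]
finger_gap: 0.344
gripper_force: 59.7
```

Call:
drive_tool([
  [[0,0,0,-0.12],[0,0,0,-0.24],[0,0,0,-0.36],[0,0,0,-0.48],[0,0,0,-0.6]],
])

```text
t: 15.9
tcp_pos: [0.4801, 0.049, 0.2368]
tool_rot: [0.25, 0.968, -0.0, -0.0]
force: [-0.5, 0.5, -1.6]
finger_gap: 0.344
gripper_force: 59.7
```

Call:
drive_tool([
  [[0,0,0,-0.12],[0,0,0,-0.24],[0,0,0,-0.333],[0,0,0,-0.333],[0,0,0,-0.333]],
])

```text
t: 16.32
tcp_pos: [0.4801, 0.0491, 0.2368]
tool_rot: [0.09, 0.996, -0.0, -0.0]
force: [0.7, 0.2, -1.8]
finger_gap: 0.34
gripper_force: 59.7
```

```bash
python3 chk.py; python3 -c "
from h import *
plan([(.596,.003,.236,2.9638),(.5965,.0028,.0566,2.9638)])
snap('wrist','w7.png');snap('scene','a7.png')"
```

```text
c1 [ 0.4622 -0.1271  0.0948] 105 342 err [-0.6  0.4]
c2 [ 0.4849 -0.2044  0.0677] 100 205 err [-0.2  0.1]
c3 [ 0.4667 -0.2848  0.084 ] 92 153 err [-0.8  0.3]
[0.48008513 0.04930727 0.23684676]
leg [-122.3  -24.8    0.8] turn -0.002 rows 4 per call of 5: [-152.9  -31.     1.1] -0.003
leg [-5.000e-01 -1.000e-01  1.794e+02] turn -0.0 rows 5 per call of 5: [-5.000e-01 -1.000e-01  1.794e+02] -0.0
```

Call:
drive_tool([
  [[-30,-6,0,0],[-60,-12,0,0],[-90,-18,0,0],[-110,-22,0,0],[-122.3,-24.8,0,-0.002]],
])

```text
t: 16.93
tcp_pos: [0.5989, 0.0023, 0.2368]
tool_rot: [0.089, 0.996, -0.0, 0.001]
force: [0.6, 0.1, -1.8]
finger_gap: 0.343
gripper_force: 59.6
```

Call:
drive_tool([
  [[0,0,0,0],[0,0,25,0],[0,0,50,0],[0,0,75,0],[0,0,100,0]],
])

```text
t: 17.35
tcp_pos: [0.5948, 0.0042, 0.1361]
tool_rot: [0.088, 0.996, 0.0, -0.0]
force: [0.3, -0.7, -1.8]
finger_gap: 0.349
gripper_force: 59.7
```

Call:
drive_tool([
  [[0,0,15,0],[0,0,30,0],[0,0,45,0],[0,0,55,0],[0,0,65,0]],
])

```text
t: 17.77
tcp_pos: [0.5951, 0.004, 0.0712]
tool_rot: [0.088, 0.996, 0.0, -0.001]
force: [-0.6, 0.1, -2.0]
finger_gap: 0.343
gripper_force: 59.7
```

Call:
drive_tool([
  [[-0.5,0,3,0],[-0.5,0,6,0],[-0.5,0,9,0],[-0.5,0,12,0],[-0.5,0,13.5,0]],
])

```text
t: 18.18
tcp_pos: [0.5968, 0.0035, 0.0586]
tool_rot: [0.088, 0.996, -0.0, 0.0]
force: [0.0, -0.6, -1.3]
finger_gap: 0.339
gripper_force: 59.7
```

Call:
drive_tool([
  [[0,0,0,0],[0,0,0,0],[0,0,0,0]],
])

```text
t: 18.43
tcp_pos: [0.5968, 0.0034, 0.0587]
tool_rot: [0.088, 0.996, -0.0, 0.0]
force: [0.2, -0.5, -1.6]
finger_gap: 0.34
gripper_force: 59.7
```

Call:
drive_tool([
  [[0,0,1,0],[0,0,2,0],[0,0,2,0]],
])

```text
t: 18.68
tcp_pos: [0.5967, 0.0034, 0.0566]
tool_rot: [0.088, 0.996, -0.0, 0.0]
force: [0.6, 0.1, 0.5]
finger_gap: 0.341
gripper_force: 60.0
```

Call:
drive_tool([
  [[0,0,0,0],[0,0,0,0],[0,0,0,0],[0,0,0,0],[0,0,0,0]],
], jaw=60, force=20)

```text
t: 19.1
tcp_pos: [0.5966, 0.0035, 0.0565]
tool_rot: [0.088, 0.996, -0.0, 0.0]
force: [0.1, -0.1, -0.3]
finger_gap: 0.702
gripper_force: 0.0
```

Call:
drive_tool([
  [[0,0,-20,0],[0,0,-40,0],[0,0,-70,0],[0,0,-105,0],[0,0,-140,0]],
])

```text
t: 19.52
tcp_pos: [0.5959, 0.0036, 0.1972]
tool_rot: [0.088, 0.996, 0.0, -0.001]
force: [1.1, -0.3, -0.6]
finger_gap: 0.703
gripper_force: 0.0
```

Call:
drive_tool([
  [[30,0,-30,0],[60,0,-50,0],[75,0,-63,0],[75,0,-63,0],[75,0,-63,0]],
], jaw=85)

```text
t: 19.93
tcp_pos: [0.5229, 0.0166, 0.2604]
tool_rot: [0.088, 0.996, -0.0, 0.001]
force: [0.3, -0.4, -0.3]
finger_gap: 0.997
gripper_force: 0.0
```

```bash
python3 - <<'E'
from h import *
s=manip.sense(); print(s['tcp_pos'],yaw_of(s))
c,W=snap('wrist','w8.png'); cv2.imwrite('pics/w8b.png',cv2.resize(W,(800,600)))
h=-.178;u=np.array([np.cos(h),np.sin(h),0])
o=np.array([.595,.0027,.075]); print('handle ends expected',proj(c,np.array([o-.075*u+[0,0,.013],o+.075*u+[0,0,.013]])))
for n,L in (('c1',(.4622,-.1271,.096)),('c2',(.4849,-.2044,.066))):
    try: print(n,blob(W,*proj(c,L)[0],30,120,80,7)[:2],proj(c,L))
    except Exception as e: print(n,e)
E
```

```text
[0.52293151 0.01664233 0.2604345 ] 2.965967922214338
handle ends expected [[251.3154181  173.3969304 ]
 [250.97580733 292.34044137]]
c1 (array([ 99.96364686, 145.13916138]), np.int32(1441)) [[104.18004372 143.67705391]]
c2 (array([ 56.61421801, 170.37661927]), np.int32(1068)) [[ 58.52001755 171.47888347]]
```

View pics/w8b.png

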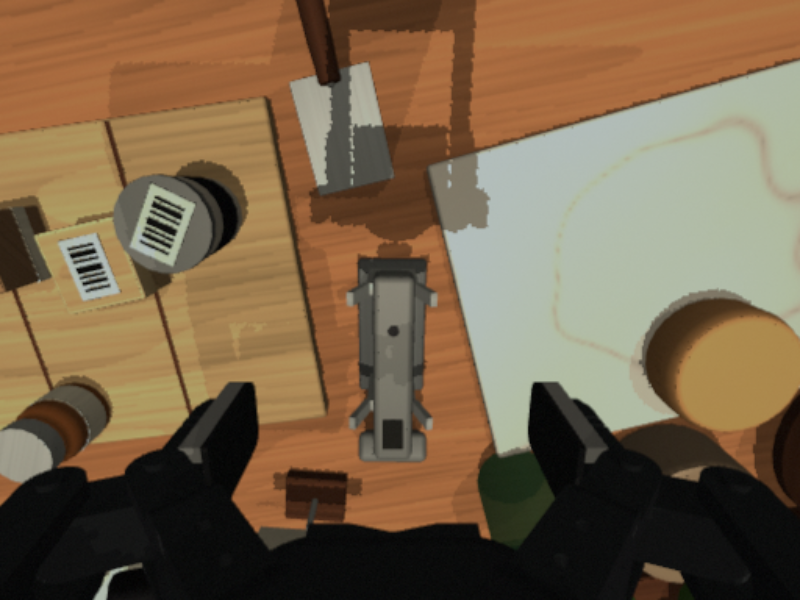

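The rest now looks as it did at the start: scanner on the forks, handle on column 392. Next I look at the packs from above.

Call:
drive_tool([
  [[0,-40,-10,0],[0,-80,-20,0],[1,-120,-20,0],[1,-160,-20,0],[1,-196,-20,0]],
])

```text
t: 20.4
tcp_pos: [0.4878, -0.179, 0.2781]
tool_rot: [0.088, 0.996, 0.0, -0.0]
force: [0.7, -0.1, -0.6]
finger_gap: 0.993
gripper_force: 0.0
```

Call:
drive_tool([
  [[0,-35,0,0],[0,-70,0,0.1],[0,-96,0,0.22],[0,-96,0,0.34],[0,-96,0,0.46]],
])

```text
t: 20.82
tcp_pos: [0.4708, -0.2737, 0.2774]
tool_rot: [0.317, 0.948, 0.0, -0.001]
force: [-0.2, -0.0, -0.4]
finger_gap: 0.996
gripper_force: 0.0
```

Call:
drive_tool([
  [[0,0,0,0.12],[0,0,0,0.24],[0,0,0,0.36],[0,0,0,0.48],[0,0,0,0.6]],
])

```text
t: 21.23
tcp_pos: [0.4712, -0.2716, 0.2775]
tool_rot: [0.582, 0.813, 0.0, -0.001]
force: [0.4, -0.5, 0.7]
finger_gap: 0.999
gripper_force: 0.0
```

Call:
drive_tool([
  [[0,0,0,0.12],[0,0,0,0.24],[0,0,0,0.335],[0,0,0,0.335],[0,0,0,0.335]],
])

```text
t: 21.65
tcp_pos: [0.471, -0.2713, 0.278]
tool_rot: [0.706, 0.708, -0.0, -0.001]
force: [-0.2, 0.0, -0.6]
finger_gap: 0.998
gripper_force: 0.0
```

```bash
python3 - <<'E'
from h import *
s=manip.sense(); print(s['tcp_pos'],yaw_of(s))
c,W=snap('wrist','w9.png'); I=W.copy()
for n,L in (('c1',(.4622,-.1271,.096)),('c2',(.4849,-.2044,.066)),('c3',(.462,-.285,.08))):
    q=proj(c,L)[0]
    try:
        ce,ar,box=blob(W,*q,30,120,80,7); P=plane(c,*ce,L[2]); E=[plane(c,*b,L[2]) for b in box]
        e=np.array([E[1]-E[0],E[2]-E[1]]); le=np.linalg.norm(e,axis=1); k=e[np.argmax(le)]
        print(n,q.round(1),ce.round(1),P.round(4),'sides',le.round(4),'long-axis angle',np.arctan2(k[1],k[0]).round(3))
        cv2.polylines(I,[box.astype(int)],True,(0,0,255))
    except Exception as ex: print(n,q,ex)
cv2.imwrite('pics/w9b.png',cv2.resize(I,(800,600)))
E
```

```text
[ 0.47102417 -0.27125115  0.27796854] 1.573014267833136
c1 [243.44625581  28.17876234] OpenCV(4.12.0) /io/opencv/modules/imgproc/src/color.cpp:199: error: (-215:Assertion failed) !_src.empty() in function 'cvtColor'

c2 [264.2 109.8] [263.2 110.8] [ 0.4838 -0.2054  0.066 ] sides [0.0459 0.0306] long-axis angle 0.033
c3 [244.3 180.8] [242.8 182.2] [ 0.4602 -0.2867  0.08  ] sides [0.0444 0.0293] long-axis angle 0.003
```

View pics/w9b.png

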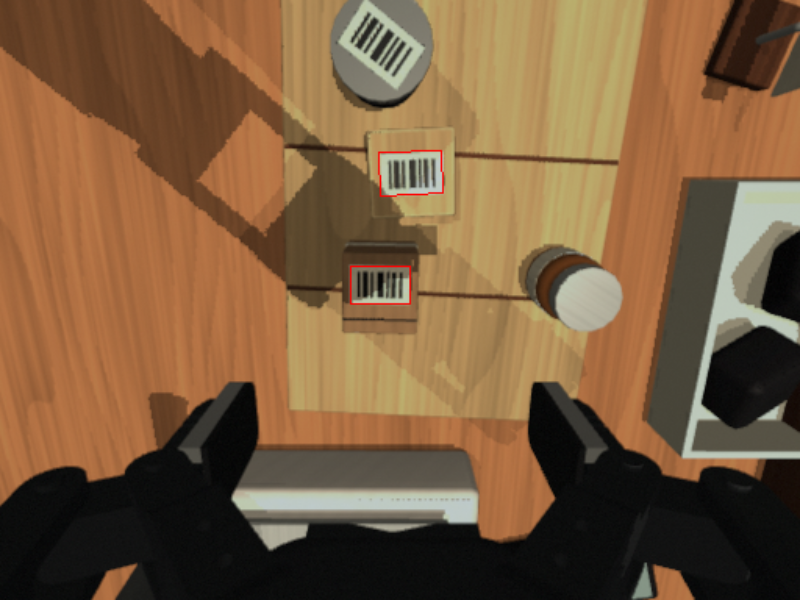

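The wrist view shows c1 at (382,50), c2's label at (410,172), c3's label at (380,285) and the jar well clear at (575,290). All of them are undisturbed.

```bash
python3 - <<'E'
from h import *
# slab corners: scene & side estimates (z .02)
near_r=np.array([[.463,.064],[.456,.039]]).mean(0); near_l=np.array([[.432,.433],[.424,.409]]).mean(0)
far_l=np.array([[.684,.443],[.701,.439]]).mean(0); far_r=np.array([[.741,.1],[.728,.088]]).mean(0)
im=cv2.imread('pics/w8.png'); a=cv2.imread('pics/a7.png')
# slab mask in scene picture: pale, low saturation; fit quad
hs=cv2.cvtColor(a,cv2.COLOR_BGR2HSV); m=((hs[...,1]<50)&(hs[...,2]>130)).astype(np.uint8); m=cv2.morphologyEx(m,cv2.MORPH_CLOSE,np.ones((9,9)))
n,l,st,ce=cv2.connectedComponentsWithStats(m); i=l[200,320]; print('slab area',st[i])
c=cam('scene'); cnt=max(cv2.findContours((l==i).astype(np.uint8),0,cv2.CHAIN_APPROX_NONE)[0],key=cv2.contourArea)
W=np.array([plane(c,*p[0],.02)[:2] for p in cv2.convexHull(cnt)],np.float32); r=cv2.minAreaRect(W); print('scene rect',r)
C=np.mean([near_r,near_l,far_l,far_r],axis=0); e=near_l-near_r; print('hand',C,np.arctan2(-e[0],e[1]),[x.round(3) for x in(near_r,near_l,far_l,far_r)])
E
```

```text
slab area [ 276  179  131   89 7326]
scene rect ((0.5818332433700562, 0.2517445981502533), (0.2804080843925476, 0.36915603280067444), 5.442018032073975)
hand [0.578625 0.251875] 0.08504471184234622 [array([0.46 , 0.052]), array([0.428, 0.421]), array([0.692, 0.441]), array([0.734, 0.094])]
```

Call:
drive_tool([
  [[36,-3,0,0],[72,-5,0,0],[108,-7,0,0],[130,-9,0,0],[144,-9,0,0]],
])

```text
t: 22.12
tcp_pos: [0.4608, -0.1241, 0.279]
tool_rot: [0.706, 0.708, -0.0, -0.001]
force: [0.1, 0.1, -0.4]
finger_gap: 0.997
gripper_force: 0.0
```

Call:
drive_tool([
  [[0,0,15,0],[0,0,50,0],[0,0,85,0],[0,0,115,0],[0,0,135,0]],
])

```text
t: 22.53
tcp_pos: [0.4607, -0.1262, 0.1418]
tool_rot: [0.706, 0.708, -0.0, -0.002]
force: [0.3, -0.4, 0.5]
finger_gap: 0.994
gripper_force: 0.0
```

```bash
python3 - <<'E'
from h import *
s=manip.sense(); print(s['tcp_pos'],yaw_of(s)); plan([(.4622,-.1272,.042,1.571)])
c,W=snap('wrist','w10.png'); q=proj(c,(.4622,-.1272,.096))[0]; print(q)
try:
    ce,ar,box=blob(W,*q,45,120,80,7); print(ce,ar,plane(c,*ce,.096))
except Exception as e: print(e)
E
```

```text
[ 0.46071484 -0.12615628  0.14175618] 1.5729009825275786
leg [-1.   1.5 99.8] turn 0.002 rows 3 per call of 5: [ -1.7   2.5 166.3] 0.003
[254.62205107 217.01138824]
[255.11274893 224.07939821] 2823 [ 0.46256484 -0.13235875  0.096     ]
```

Call:
drive_tool([
  [[-3,1.5,25,0],[-3,1.5,50,0],[-3,1.5,75,0],[-3,1.5,93,0],[-3,1.5,100,0]],
])

```text
t: 23.0
tcp_pos: [0.4628, -0.1296, 0.0426]
tool_rot: [0.707, 0.707, -0.0, -0.001]
force: [-0.8, -0.1, 0.6]
finger_gap: 0.996
gripper_force: 0.0
```

Call:
drive_tool([
  [[0,0,0,0],[0,0,0,0],[0,0,0,0],[0,0,0,0],[0,0,0,0]],
], jaw=66)

```text
t: 23.42
tcp_pos: [0.4639, -0.1301, 0.0455]
tool_rot: [0.707, 0.707, 0.0, 0.001]
force: [-0.3, 0.1, 0.5]
finger_gap: 0.773
gripper_force: 0.0
```

Call:
drive_tool([
  [[0,0,0,0],[0,0,0,0],[0,0,0,0],[0,0,0,0]],
], jaw=64.2)

```text
t: 23.75
tcp_pos: [0.4633, -0.1298, 0.0446]
tool_rot: [0.707, 0.707, 0.0, 0.0]
force: [-0.5, -0.1, 0.1]
finger_gap: 0.751
gripper_force: 0.0
```

Call:
drive_tool([
  [[0,0,0,0],[0,0,0,0],[0,0,0,0],[0,0,0,0]],
], jaw=63.9)

```text
t: 24.08
tcp_pos: [0.4633, -0.1298, 0.0445]
tool_rot: [0.707, 0.707, 0.0, 0.0]
force: [-0.6, -0.3, 3.3]
finger_gap: 0.746
gripper_force: 2.0
```

Call:
drive_tool([
  [[0,0,0,0],[0,0,0,0],[0,0,0,0],[0,0,0,0]],
], jaw=63.6)

```text
t: 24.42
tcp_pos: [0.4633, -0.1298, 0.0446]
tool_rot: [0.707, 0.707, 0.0, 0.0]
force: [0.5, 1.1, 5.6]
finger_gap: 0.75
gripper_force: 9.7
```

Call:
drive_tool([
  [[0,0,0,0],[0,0,0,0],[0,0,0,0],[0,0,0,0]],
], jaw=63.4)

```text
t: 24.75
tcp_pos: [0.4633, -0.1298, 0.0446]
tool_rot: [0.707, 0.707, 0.0, 0.0]
force: [-0.5, 0.6, 5.7]
finger_gap: 0.748
gripper_force: 15.3
```

Call:
drive_tool([
  [[0,0,-3,0],[0,0,-10,0],[0,0,-22,0],[0,0,-38,0],[0,0,-55,0]],
], jaw=63.5)

```text
t: 25.17
tcp_pos: [0.4622, -0.1292, 0.0994]
tool_rot: [0.707, 0.707, -0.0, -0.001]
force: [0.2, -0.7, -3.0]
finger_gap: 0.743
gripper_force: 14.5
```

Call:
drive_tool([
  [[0,0,-18,0],[0,0,-36,0],[0,0,-54,0],[0,0,-67,0],[0,0,-75,0]],
])

```text
t: 25.58
tcp_pos: [0.4632, -0.1297, 0.1758]
tool_rot: [0.707, 0.707, 0.0, 0.001]
force: [0.1, -0.6, -3.9]
finger_gap: 0.741
gripper_force: 14.5
```

Call:
drive_tool([
  [[15,1,0,0],[35,2,0,0],[60,4,0,0],[90,5,0,0],[120,6,0,0]],
])

```text
t: 26.0
tcp_pos: [0.4685, -0.0088, 0.174]
tool_rot: [0.708, 0.707, -0.0, -0.001]
force: [-0.4, -0.5, -4.9]
finger_gap: 0.749
gripper_force: 14.5
```

Call:
drive_tool([
  [[30,1,0,0],[60,2,0,0],[90,4,0,0],[120,5,0,0],[150,6,0,0]],
])

```text
t: 26.42
tcp_pos: [0.4742, 0.1417, 0.1739]
tool_rot: [0.707, 0.707, -0.001, -0.001]
force: [0.8, -1.4, -2.4]
finger_gap: 0.745
gripper_force: 14.5
```

Call:
drive_tool([
  [[30,1,0,0],[60,2,0,0],[90,4,0,0],[120,5,0,0],[145,6,0,0]],
])

```text
t: 26.83
tcp_pos: [0.4801, 0.2871, 0.1736]
tool_rot: [0.707, 0.707, -0.001, -0.001]
force: [0.4, -0.5, -2.8]
finger_gap: 0.744
gripper_force: 14.5
```

Call:
drive_tool([
  [[20,2,0,0],[40,4,0,0],[55,5,0,0],[65,6,0,0],[68,6,0,0]],
])

```text
t: 27.25
tcp_pos: [0.4869, 0.3544, 0.1739]
tool_rot: [0.707, 0.708, -0.0, -0.0]
force: [0.1, 0.2, -3.7]
finger_gap: 0.743
gripper_force: 14.5
```

Call:
drive_tool([
  [[0,0,10,0],[0,0,25,0],[0,0,45,0],[0,0,65,0],[0,0,80,0]],
])

```text
t: 27.67
tcp_pos: [0.4861, 0.3513, 0.0922]
tool_rot: [0.708, 0.707, -0.002, -0.0]
force: [0.7, -0.1, -2.9]
finger_gap: 0.749
gripper_force: 14.5
```

Call:
drive_tool([
  [[0,0,15,0],[0,0,28,0],[0,0,38,0],[0,0,43,0],[0,0,45,0]],
])

```text
t: 28.08
tcp_pos: [0.4866, 0.3522, 0.0482]
tool_rot: [0.707, 0.707, -0.001, -0.0]
force: [0.9, -0.4, -3.2]
finger_gap: 0.746
gripper_force: 14.5
```

Call:
drive_tool([
  [[0,0,0.4,0],[0,0,0.8,0],[0,0,1.2,0],[0,0,1.6,0],[0,0,2,0]],
])

```text
t: 28.5
tcp_pos: [0.4875, 0.3535, 0.048]
tool_rot: [0.707, 0.707, 0.001, 0.0]
force: [0.4, -0.0, -3.4]
finger_gap: 0.746
gripper_force: 14.5
```

Call:
drive_tool([
  [[0,0,0.2,0],[0,0,0.5,0],[0,0,0.5,0]],
])

```text
t: 28.75
tcp_pos: [0.4872, 0.3533, 0.047]
tool_rot: [0.707, 0.707, 0.0, 0.0]
force: [0.4, -0.3, -2.9]
finger_gap: 0.747
gripper_force: 14.5
```

Call:
drive_tool([
  [[0,0,0.3,0],[0,0,0.6,0],[0,0,0.6,0]],
])

```text
t: 29.0
tcp_pos: [0.4872, 0.3533, 0.0467]
tool_rot: [0.707, 0.707, 0.0, 0.0]
force: [-1.0, -0.4, 0.9]
finger_gap: 0.746
gripper_force: 14.8
```

Call:
drive_tool([
  [[0,0,0.3,0],[0,0,0.5,0],[0,0,0.5,0]],
])

```text
t: 29.25
tcp_pos: [0.4872, 0.3533, 0.0467]
tool_rot: [0.707, 0.707, 0.0, 0.0]
force: [-2.1, -2.4, 4.8]
finger_gap: 0.744
gripper_force: 15.1
```

Call:
drive_tool([
  [[0,0,0,0],[0,0,0,0],[0,0,0,0],[0,0,0,0],[0,0,0,0]],
], jaw=78)

```text
t: 29.67
tcp_pos: [0.4873, 0.3533, 0.0457]
tool_rot: [0.707, 0.707, 0.0, 0.0]
force: [-0.1, -0.5, -0.2]
finger_gap: 0.913
gripper_force: 0.0
```

Call:
drive_tool([
  [[0,0,-15,0],[0,0,-35,0],[0,0,-65,0],[0,0,-100,0],[0,0,-140,0]],
])

```text
t: 30.08
tcp_pos: [0.486, 0.3526, 0.1856]
tool_rot: [0.707, 0.707, -0.002, -0.001]
force: [0.4, 0.5, -0.2]
finger_gap: 0.911
gripper_force: 0.0
```

Call:
drive_tool([
  [[-40,0,-20,0],[-80,0,-40,0],[-120,0,-50,0],[-160,0,-50,0],[-200,0,-50,0]],
], jaw=85)

```text
t: 30.5
tcp_pos: [0.4875, 0.1539, 0.2372]
tool_rot: [0.707, 0.708, 0.001, 0.001]
force: [1.0, 0.2, -0.2]
finger_gap: 0.994
gripper_force: 0.0
```

Call:
drive_tool([
  [[-40,0,0,0],[-80,0,0,0],[-120,0,0,0],[-160,0,0,0],[-200,0,0,0]],
])

```text
t: 30.92
tcp_pos: [0.4868, -0.0466, 0.2359]
tool_rot: [0.707, 0.707, 0.0, 0.0]
force: [1.1, -1.5, 0.7]
finger_gap: 0.996
gripper_force: 0.0
```

Call:
drive_tool([
  [[-40,0,0,0],[-80,0,0,0],[-115,0,0,0],[-125,0,0,0],[-125,0,0,0]],
])

```text
t: 31.33
tcp_pos: [0.4875, -0.1726, 0.2357]
tool_rot: [0.709, 0.706, 0.0, 0.001]
force: [-0.6, 0.7, -0.2]
finger_gap: 0.999
gripper_force: 0.0
```

```bash
cat > look.py <<'E'
from h import *
import sys
def look(d,name):
    s=manip.sense(); print(s['tcp_pos'].round(4),yaw_of(s).round(4))
    c,W=snap('wrist',name)
    for n,L in d.items():
        q=proj(c,L)[0]
        try:
            ce,ar,box=blob(W,*q,30,120,80,7); P=plane(c,*ce,L[2]); E=[plane(c,*b,L[2]) for b in box]
            e=np.array([E[1]-E[0],E[2]-E[1]]); le=np.linalg.norm(e,axis=1); k=e[np.argmax(le)]
            print(n,P.round(4),'sides',le.round(4),'angle',np.arctan2(k[1],k[0]).round(3))
        except Exception as ex: print(n,q,'fail')
    return c,W
E
python3 - <<'E'
from look import *
look({'c2':(.4849,-.2044,.066),'c3':(.462,-.285,.08)},'w11.png')
a,A=snap('scene','a11.png')
u=proj(a,(.487,.353,.098))[0]; print('c1 scene',u,blob(A,*u,12)[:2]); print(plane(a,*blob(A,*u,12)[0],.098))
plan([(.4838,-.2054,.028,1.604)])
E
```

```text
[ 0.4875 -0.1726  0.2357] 1.5663
c2 [ 0.4838 -0.2058  0.066 ] sides [0.0463 0.0305] angle 0.041
c3 [ 0.46   -0.2863  0.08  ] sides [0.0451 0.0298] angle -0.005
c1 scene [383.56984865 186.7635155 ] (array([385.43905473, 186.86567164]), np.int32(138))
[0.48584837 0.35817386 0.098     ]
leg [-36.5  -2.8 207.5] turn -0.034 rows 6 per call of 5: [-30.4  -2.3 172.9] -0.028
```

Call:
drive_tool([
  [[-33,-3.5,10,-0.035],[-33,-3.5,40,-0.035],[-33,-3.5,75,-0.035],[-33,-3.5,110,-0.035],[-33,-3.5,140,-0.035]],
])

```text
t: 31.85
tcp_pos: [0.4832, -0.1999, 0.0944]
tool_rot: [0.694, 0.72, 0.0, -0.001]
force: [-0.4, -0.2, 0.0]
finger_gap: 0.993
gripper_force: 0.0
```

Call:
drive_tool([
  [[0,0,20,0],[0,0,40,0],[0,0,55,0],[0,0,64,0],[0,0,66,0]],
])

```text
t: 32.27
tcp_pos: [0.4829, -0.2002, 0.0285]
tool_rot: [0.694, 0.72, -0.0, -0.002]
force: [-0.9, 0.2, 0.6]
finger_gap: 0.995
gripper_force: 0.0
```

Call:
drive_tool([
  [[0,0,0,0],[0,0,0,0],[0,0,0,0],[0,0,0,0],[0,0,0,0]],
], jaw=66)

```text
t: 32.68
tcp_pos: [0.4841, -0.203, 0.0306]
tool_rot: [0.695, 0.719, 0.0, 0.001]
force: [0.8, 0.2, -0.3]
finger_gap: 0.771
gripper_force: 0.0
```

Call:
drive_tool([
  [[0,0,0,0],[0,0,0,0],[0,0,0,0],[0,0,0,0]],
], jaw=63)

```text
t: 33.02
tcp_pos: [0.4839, -0.2029, 0.0299]
tool_rot: [0.695, 0.719, 0.0, 0.0]
force: [0.1, 0.6, 0.9]
finger_gap: 0.735
gripper_force: 0.2
```

Call:
drive_tool([
  [[0,0,0,0],[0,0,0,0],[0,0,0,0],[0,0,0,0]],
], jaw=62.2)

```text
t: 33.35
tcp_pos: [0.4841, -0.2029, 0.0299]
tool_rot: [0.695, 0.719, 0.0, 0.0]
force: [1.4, 0.0, 1.3]
finger_gap: 0.728
gripper_force: 0.6
```

Call:
drive_tool([
  [[0,0,0,0],[0,0,0,0],[0,0,0,0],[0,0,0,0]],
], jaw=61.8)

```text
t: 33.68
tcp_pos: [0.4841, -0.203, 0.03]
tool_rot: [0.695, 0.719, 0.0, 0.0]
force: [2.6, -0.2, 1.5]
finger_gap: 0.724
gripper_force: 9.1
```

Call:
drive_tool([
  [[0,0,0,0],[0,0,0,0],[0,0,0,0],[0,0,0,0]],
], jaw=61.55)

```text
t: 34.02
tcp_pos: [0.4841, -0.2029, 0.03]
tool_rot: [0.695, 0.719, 0.0, 0.0]
force: [2.4, -1.8, 4.0]
finger_gap: 0.719
gripper_force: 16.5
```

Call:
drive_tool([
  [[0,0,-3,0],[0,0,-10,0],[0,0,-22,0],[0,0,-38,0],[0,0,-55,0]],
])

```text
t: 34.43
tcp_pos: [0.4818, -0.2015, 0.0846]
tool_rot: [0.695, 0.719, -0.0, -0.003]
force: [0.9, 0.5, -0.7]
finger_gap: 0.725
gripper_force: 16.7
```

Call:
drive_tool([
  [[0,0,-18,0],[0,0,-36,0],[0,0,-54,0],[0,0,-67,0],[0,0,-75,0]],
])

```text
t: 34.85
tcp_pos: [0.483, -0.2022, 0.1611]
tool_rot: [0.695, 0.719, -0.0, -0.0]
force: [-0.6, -0.2, -0.1]
finger_gap: 0.722
gripper_force: 16.7
```

Call:
drive_tool([
  [[15,1,0,0],[35,2,0,0],[60,4,0,0],[90,6,0,0],[120,8,0,0]],
])

```text
t: 35.27
tcp_pos: [0.4857, -0.0803, 0.1587]
tool_rot: [0.695, 0.719, -0.001, -0.002]
force: [0.8, 0.4, -1.5]
finger_gap: 0.73
gripper_force: 16.7
```

Call:
drive_tool([
  [[30,2,0,0],[60,4,0,0],[90,6,0,0],[120,8,0,0],[150,10,0,0]],
])

```text
t: 35.68
tcp_pos: [0.4899, 0.0702, 0.1587]
tool_rot: [0.695, 0.719, -0.001, -0.002]
force: [-0.2, -0.1, -2.0]
finger_gap: 0.727
gripper_force: 16.7
```

Call:
drive_tool([
  [[30,2,0,0],[60,4,0,0],[85,6,0,0],[105,7,0,0],[120,8,0,0]],
])

```text
t: 36.1
tcp_pos: [0.4935, 0.1905, 0.1585]
tool_rot: [0.694, 0.72, -0.001, -0.001]
force: [0.0, -0.1, -1.7]
finger_gap: 0.722
gripper_force: 16.7
```

Call:
drive_tool([
  [[15,1,0,0],[30,2,0,0],[42,2.5,0,0],[51,2.5,0,0],[56,2.5,0,0]],
])

```text
t: 36.52
tcp_pos: [0.4953, 0.2451, 0.1591]
tool_rot: [0.694, 0.72, -0.001, -0.001]
force: [-0.5, -0.7, -2.4]
finger_gap: 0.725
gripper_force: 16.7
```

Call:
drive_tool([
  [[0,0,10,0],[0,0,25,0],[0,0,45,0],[0,0,65,0],[0,0,80,0]],
])

```text
t: 36.93
tcp_pos: [0.4955, 0.2429, 0.0777]
tool_rot: [0.695, 0.719, -0.001, -0.001]
force: [0.8, -0.3, -0.8]
finger_gap: 0.725
gripper_force: 16.7
```

Call:
drive_tool([
  [[0,0,15,0],[0,0,28,0],[0,0,38,0],[0,0,43,0],[0,0,45,0]],
])

```text
t: 37.35
tcp_pos: [0.496, 0.2434, 0.0336]
tool_rot: [0.695, 0.719, -0.001, -0.001]
force: [-1.0, -0.2, -1.8]
finger_gap: 0.725
gripper_force: 16.7
```

Call:
drive_tool([
  [[0,0,0.4,0],[0,0,0.8,0],[0,0,1.2,0],[0,0,1.6,0],[0,0,2,0]],
])

```text
t: 37.77
tcp_pos: [0.4969, 0.2442, 0.0334]
tool_rot: [0.695, 0.719, 0.001, 0.0]
force: [-0.4, -0.8, -1.4]
finger_gap: 0.728
gripper_force: 16.7
```

Call:
drive_tool([
  [[0,0,0.3,0],[0,0,0.6,0],[0,0,0.6,0]],
])

```text
t: 38.02
tcp_pos: [0.4966, 0.244, 0.0323]
tool_rot: [0.695, 0.719, 0.0, 0.0]
force: [-0.1, -0.3, -1.9]
finger_gap: 0.725
gripper_force: 16.7
```

Call:
drive_tool([
  [[0,0,0.3,0],[0,0,0.5,0],[0,0,0.5,0]],
])

```text
t: 38.27
tcp_pos: [0.4966, 0.2441, 0.032]
tool_rot: [0.695, 0.719, 0.0, 0.0]
force: [-0.7, -0.6, 1.3]
finger_gap: 0.729
gripper_force: 17.0
```

Call:
drive_tool([
  [[0,0,0,0],[0,0,0,0],[0,0,0,0],[0,0,0,0],[0,0,0,0]],
], jaw=76)

```text
t: 38.68
tcp_pos: [0.4966, 0.244, 0.0317]
tool_rot: [0.695, 0.719, 0.0, 0.0]
force: [0.9, 0.3, -0.0]
finger_gap: 0.891
gripper_force: 0.0
```

Call:
drive_tool([
  [[0,0,-15,0],[0,0,-35,0],[0,0,-65,0],[0,0,-100,0],[0,0,-140,0]],
])

```text
t: 39.1
tcp_pos: [0.4952, 0.2436, 0.1717]
tool_rot: [0.695, 0.719, -0.002, -0.001]
force: [0.2, -0.2, 0.4]
finger_gap: 0.891
gripper_force: 0.0
```

Call:
drive_tool([
  [[-40,0,-20,0],[-80,0,-40,0],[-120,0,-60,0],[-160,-4,-65,0],[-200,-8,-65,0.035]],
], jaw=85)

```text
t: 39.52
tcp_pos: [0.4971, 0.0483, 0.2388]
tool_rot: [0.707, 0.707, 0.002, 0.002]
force: [1.3, -1.0, -0.9]
finger_gap: 0.992
gripper_force: 0.0
```

Call:
drive_tool([
  [[-40,-5,0,0],[-80,-10,0,0],[-120,-15,0,0],[-160,-20,0,0],[-200,-25,0,0]],
])

```text
t: 39.93
tcp_pos: [0.4701, -0.1519, 0.2366]
tool_rot: [0.707, 0.707, 0.0, 0.0]
force: [1.0, 0.1, -0.5]
finger_gap: 0.995
gripper_force: 0.0
```

Call:
drive_tool([
  [[-40,0,0,0],[-80,0,0,0],[-100,0,0,0],[-100,0,0,0],[-100,0,0,0]],
])

```text
t: 40.35
tcp_pos: [0.4705, -0.251, 0.2362]
tool_rot: [0.708, 0.706, 0.0, -0.0]
force: [-0.4, 1.0, -0.1]
finger_gap: 0.994
gripper_force: 0.0
```

```bash
python3 - <<'E'
from look import *
look({'c3':(.46,-.2863,.08)},'w12.png')
a,A=snap('scene','a12.png')
for n,L in (('c1',(.486,.355,.098)),('c2',(.497,.242,.068))):
    u=proj(a,L)[0]; B=blob(A,*u,12); print(n,plane(a,*B[0],L[2]),B[1])
plan([(.4595,-.292,.032,1.571)])
E
```

```text
[ 0.4705 -0.251   0.2362] 1.5681
c3 [ 0.4605 -0.2866  0.08  ] sides [0.0295 0.0453] angle -0.002
c1 [0.49030211 0.36357194 0.098     ] 161
c2 [0.49547594 0.24274494 0.068     ] 121
leg [-43.1 -10.9 204.2] turn 0.0 rows 6 per call of 5: [-35.9  -9.1 170.2] 0.0
```

Call:
drive_tool([
  [[-42,-10.5,10,0],[-42,-10.5,40,0],[-42,-10.5,75,0],[-42,-10.5,110,0],[-42,-10.5,140,0]],
])

```text
t: 40.87
tcp_pos: [0.4601, -0.29, 0.0951]
tool_rot: [0.706, 0.708, 0.0, -0.001]
force: [-0.6, 0.9, -0.5]
finger_gap: 0.999
gripper_force: 0.0
```

Call:
drive_tool([
  [[0,0,20,0],[0,0,40,0],[0,0,55,0],[0,0,62,0],[0,0,64,0]],
])

```text
t: 41.28
tcp_pos: [0.4601, -0.2901, 0.0315]
tool_rot: [0.706, 0.708, 0.0, -0.002]
force: [1.0, 0.5, 0.2]
finger_gap: 0.999
gripper_force: 0.0
```

Call:
drive_tool([
  [[0,0,0,0],[0,0,0,0],[0,0,0,0],[0,0,0,0],[0,0,0,0]],
], jaw=62)

```text
t: 41.7
tcp_pos: [0.4608, -0.2925, 0.0334]
tool_rot: [0.707, 0.707, 0.0, 0.001]
force: [0.4, -0.6, 0.3]
finger_gap: 0.728
gripper_force: 0.0
```

Call:
drive_tool([
  [[0,0,0,0],[0,0,0,0],[0,0,0,0],[0,0,0,0]],
], jaw=59)

```text
t: 42.03
tcp_pos: [0.4604, -0.2923, 0.0326]
tool_rot: [0.707, 0.707, 0.0, 0.0]
force: [0.3, -0.6, 0.0]
finger_gap: 0.687
gripper_force: 0.0
```

Call:
drive_tool([
  [[0,0,0,0],[0,0,0,0],[0,0,0,0],[0,0,0,0]],
], jaw=58.2)

```text
t: 42.37
tcp_pos: [0.4606, -0.2923, 0.0326]
tool_rot: [0.707, 0.707, 0.0, 0.0]
force: [0.2, 0.9, 1.6]
finger_gap: 0.683
gripper_force: 2.7
```

Call:
drive_tool([
  [[0,0,0,0],[0,0,0,0],[0,0,0,0],[0,0,0,0]],
], jaw=57.8)

```text
t: 42.7
tcp_pos: [0.4606, -0.2923, 0.0327]
tool_rot: [0.707, 0.707, 0.0, 0.0]
force: [0.5, -0.5, 2.7]
finger_gap: 0.679
gripper_force: 13.2
```

Call:
drive_tool([
  [[0,0,-3,0],[0,0,-10,0],[0,0,-22,0],[0,0,-38,0],[0,0,-55,0]],
])

```text
t: 43.12
tcp_pos: [0.4595, -0.2914, 0.0875]
tool_rot: [0.707, 0.707, -0.0, -0.001]
force: [-0.6, 1.0, -2.8]
finger_gap: 0.682
gripper_force: 13.3
```

Call:
drive_tool([
  [[0,0,-18,0],[0,0,-36,0],[0,0,-54,0],[0,0,-67,0],[0,0,-75,0]],
])

```text
t: 43.53
tcp_pos: [0.4605, -0.2923, 0.1642]
tool_rot: [0.707, 0.707, -0.0, 0.001]
force: [-0.1, -0.4, -2.7]
finger_gap: 0.685
gripper_force: 13.4
```

Call:
drive_tool([
  [[15,1,0,0],[35,3,0,0],[60,5,0,0],[90,8,0,0],[120,12,0,0]],
])

```text
t: 43.95
tcp_pos: [0.4709, -0.1697, 0.1615]
tool_rot: [0.708, 0.707, -0.0, -0.002]
force: [1.3, 0.6, -2.8]
finger_gap: 0.678
gripper_force: 13.4
```

Call:
drive_tool([
  [[30,3,0,0],[60,7,0,0],[90,10,0,0],[120,14,0,0],[150,17,0,0]],
])

```text
t: 44.37
tcp_pos: [0.4879, -0.0196, 0.1616]
tool_rot: [0.707, 0.707, -0.001, -0.001]
force: [0.1, -0.1, -1.9]
finger_gap: 0.679
gripper_force: 13.4
```

Call:
drive_tool([
  [[30,4,0,0],[60,8,0,0],[80,11,0,0],[97,13,0,0],[110,14,0,0]],
])

```text
t: 44.78
tcp_pos: [0.5016, 0.0904, 0.1615]
tool_rot: [0.706, 0.708, -0.001, -0.001]
force: [0.5, 0.1, -2.7]
finger_gap: 0.679
gripper_force: 13.4
```

Call:
drive_tool([
  [[13,2,0,0],[26,4,0,0],[36,4,0,0],[43,4,0,0],[47,4,0,0]],
])

```text
t: 45.2
tcp_pos: [0.5062, 0.1359, 0.1619]
tool_rot: [0.707, 0.707, -0.001, -0.001]
force: [-0.1, 0.1, -1.9]
finger_gap: 0.674
gripper_force: 13.4
```

Call:
drive_tool([
  [[0,0,10,0],[0,0,25,0],[0,0,45,0],[0,0,65,0],[0,0,80,0]],
])

```text
t: 45.62
tcp_pos: [0.5065, 0.1341, 0.0805]
tool_rot: [0.707, 0.707, -0.001, -0.001]
force: [-0.1, 0.6, -3.4]
finger_gap: 0.68
gripper_force: 13.3
```

Call:
drive_tool([
  [[0,0,15,0],[0,0,28,0],[0,0,38,0],[0,0,43,0],[0,0,45,0]],
])

```text
t: 46.03
tcp_pos: [0.5069, 0.1344, 0.0364]
tool_rot: [0.707, 0.707, -0.001, -0.001]
force: [-0.2, 0.1, -2.2]
finger_gap: 0.679
gripper_force: 13.4
```

Call:
drive_tool([
  [[0,0,0.4,0],[0,0,0.8,0],[0,0,1.2,0],[0,0,1.6,0],[0,0,2,0]],
])

```text
t: 46.45
tcp_pos: [0.5078, 0.1349, 0.0361]
tool_rot: [0.707, 0.707, 0.0, 0.0]
force: [0.1, -0.2, -2.8]
finger_gap: 0.679
gripper_force: 13.4
```

Call:
drive_tool([
  [[0,0,0.3,0],[0,0,0.6,0],[0,0,0.6,0]],
])

```text
t: 46.7
tcp_pos: [0.5075, 0.1348, 0.035]
tool_rot: [0.707, 0.707, 0.0, 0.0]
force: [-0.3, 0.0, -3.7]
finger_gap: 0.683
gripper_force: 13.4
```

Call:
drive_tool([
  [[0,0,0.3,0],[0,0,0.5,0],[0,0,0.5,0]],
])

```text
t: 46.95
tcp_pos: [0.5075, 0.1348, 0.0347]
tool_rot: [0.707, 0.707, 0.0, 0.0]
force: [-0.8, 0.5, 0.6]
finger_gap: 0.681
gripper_force: 13.6
```

Contact is made, so I release, back off and check.

Call:
drive_tool([
  [[0,0,0,0],[0,0,0,0],[0,0,0,0],[0,0,0,0],[0,0,0,0]],
], jaw=74)

```text
t: 47.37
tcp_pos: [0.5075, 0.1348, 0.0345]
tool_rot: [0.707, 0.707, 0.0, 0.0]
force: [0.5, 0.4, 0.4]
finger_gap: 0.865
gripper_force: 0.0
```

Call:
drive_tool([
  [[0,0,-15,0],[0,0,-35,0],[0,0,-65,0],[0,0,-100,0],[0,0,-140,0]],
])

```text
t: 47.78
tcp_pos: [0.5061, 0.1347, 0.1746]
tool_rot: [0.707, 0.707, -0.001, -0.001]
force: [1.9, 0.1, -0.6]
finger_gap: 0.868
gripper_force: 0.0
```

Call:
drive_tool([
  [[0,0,-30,0],[0,0,-60,0],[-20,-20,-90,0],[-40,-40,-110,0],[-60,-60,-120,0]],
])

```text
t: 48.2
tcp_pos: [0.448, 0.0744, 0.2973]
tool_rot: [0.707, 0.708, 0.002, 0.002]
force: [0.5, -1.0, -0.7]
finger_gap: 0.871
gripper_force: 0.0
```

Call:
drive_tool([
  [[-30,0,0,0],[-60,0,0,0],[-60,0,0,0],[-60,0,0,0]],
])

```text
t: 48.53
tcp_pos: [0.4473, 0.0137, 0.2946]
tool_rot: [0.708, 0.706, 0.0, 0.0]
force: [0.3, 0.6, -0.3]
finger_gap: 0.869
gripper_force: 0.0
```

```bash
python3 - <<'E'
from h import *
print(manip.sense()['tcp_pos'])
a,A=snap('scene','a13.png'); b,B=snap('side','b13.png')
for n,L in (('c1',(.488,.357,.098)),('c2',(.497,.242,.068)),('c3',(.507,.142,.082))):
    try:
        u=blob(A,*proj(a,L)[0],12); v=blob(B,*proj(b,L)[0],12); print(n,tri([ray(a,*u[0]),ray(b,*v[0])]).round(4),plane(a,*u[0],L[2]).round(3),plane(b,*v[0],L[2]).round(3),u[1],v[1])
    except Exception as e: print(n,e)
cv2.imwrite('pics/v13.png',np.hstack([cv2.resize(A[110:300,210:420],(400,362)),cv2.resize(B[100:290,130:340],(400,362))]))
E
```

```text
[0.44727561 0.01373238 0.29459132]
c1 [0.4879 0.3572 0.0987] [0.485 0.359 0.098] [0.489 0.355 0.098] 140 149
c2 [0.5042 0.2436 0.0799] [0.495 0.243 0.068] [0.511 0.267 0.068] 121 288
c3 [0.5148 0.1535 0.0878] [0.513 0.151 0.082] [0.518 0.168 0.082] 166 260
```

View pics/v13.png

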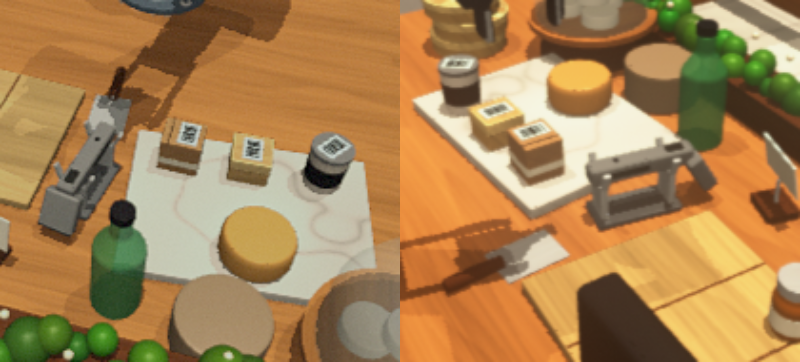

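The two views show all three packs upright on the slab's near half. The scanner is back in its rest, and the wheel, jar, knife, oil and ticket have not moved.

```bash
python3 -c "
from h import *
print(manip.sign_off())"
```

```text
the job is handed in; nothing more can be done
None
```

I handed the job in, with no verdict returned: c1, c2 and c3 (c4 was absent) were scanned in order and now stand upright on the slab, the scanner is back in its rest, and nothing else on the counter moved.

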